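Brush out the wash pot and load it from the stub chute

TASK

Brush out the wash pot where it stands on the left-hand ring mark: with the long pot brush upright and near the middle of the pot, make three full strokes from the floor of the pot up to its rim, and stand the brush back upright in its saucer. Then slide the pot by its handle along the bench, without lifting or tipping it, so that it is centred on the right-hand ring mark in front of the chute. Finally empty both lanes of the chute into the pot: from either lane always draw the lowest brass stub, out of the open pocket at the front, and let the ones above roll down behind it; lay them in so that none is heaped up out of the pot. Leave the other things on the bench alone.

Things in the scene. Friction and masses are not known exactly. Their poses are not given: they have to be found in the camera images.
- pot: bare aluminium wash pot, round and open at the top: outside 118 mm across, inside 112 mm, 66 mm high, wall 3 mm, floor 4 mm thick, 0.45 kg. Origin: centre of its underside (on the bench, z = 0); z up, +y points along the handle
- pot_handle (a point): grip point of the pot's one handle: a straight level black bar, 14 mm wide and 14 mm high, that sticks out from the pot's wall along the pot's +y from 72 to 124 mm from the pot's axis; this point lies in the middle of the bar, 96 mm from the axis and 48 mm above the bench, with free space under it. Same axes as the pot. Grip it from above, across its width
- ring_brush (a point): centre of the left-hand ring (on the bench), a thin white painted circle 130 mm across, where the pot stands at first (up to 15 mm off centre, handle to the left and toward the robot); +y of the marks' axes points from the right-hand ring to this one
- ring_fill (a point): centre of the right-hand ring, the same size of circle, 136 mm from the other one, in front of the chute: the filling place. Paint only, nothing stands up
- saucer: low round steel drip saucer fixed to the bench, 114 mm across at its rim, inside 88 mm across at its floor, rim 14 mm high, floor 3 mm thick; origin: centre of its underside. The brush stands in it
- brush_grip (a point): grip point of the long pot brush, on the axis of its round wooden handle, 170 mm above the foot of the brush, 35 mm below the handle's end. The brush stands upright on its head: handle 16 to 19 mm thick from 110 to 205 mm above the foot, below it a thin wire stem, and a round bristle head 103 mm across and 52 mm high (soft rim; its stiff core is 76 mm across). 0.13 kg. z points along the handle, up
- brush_foot (a point): centre of the flat underside of the brush's head (3 mm above the bench while it stands in the saucer); same axes as the brush
- chute: gravity chute, fixed: two grey sheet-metal channels (lanes) side by side, 86 mm apart, on a foot plate 165 x 176 x 5 mm. Origin: on the bench, midway between the pick-up pockets at the low front ends. x: uphill, level, away from the pot; y: along the lying stubs; z up. Floors rise at 15 degrees; side walls 32 mm high, 64 mm apart overall, begin 22 mm behind the pockets; a strap crosses them at 88 mm
- pocket_left (a point): axis centre of a stub lying in the left (+y) lane's pocket, 52 mm above the bench; chute's axes. No side walls here: floor and front lip are 38 mm wide, so both ends of the stub overhang, free down to the foot plate, to be gripped end to end from above. The lip ends 3 mm below the stub's axis. When this stub is taken straight up, the next in its lane rolls into the pocket in about half a second
- pocket_right (a point): the same for the right-hand (-y) lane
- chute_ramp: the chute's sloping floor: origin midway between the lanes, at the height of the floor's surface under the pocket stubs, x uphill along the slope, y along the lying stubs, z square to the floor (a lying stub's axis is 14 mm above it, stubs about 28 mm apart)
- stub1_mid (a point): centre of brass bar stub 1, a plain round bar 28 mm thick and 54 mm long, 0.15 kg, lying lowest in the left-hand lane at the start. Its y is the bar's axis (x and z turn as it rolls).
- stub2_mid (a point): centre of brass bar stub 2, a plain round bar 28 mm thick and 54 mm long, 0.15 kg, lying second in the left-hand lane at the start. Its y is the bar's axis (x and z turn as it rolls).
- stub3_mid (a point): centre of brass bar stub 3, a plain round bar 28 mm thick and 54 mm long, 0.15 kg, lying third in the left-hand lane at the start. Its y is the bar's axis (x and z turn as it rolls). Absent at some starts
- stub4_mid (a point): centre of brass bar stub 4, a plain round bar 28 mm thick and 54 mm long, 0.15 kg, lying lowest in the right-hand lane at the start. Its y is the bar's axis (x and z turn as it rolls).
- stub5_mid (a point): centre of brass bar stub 5, a plain round bar 28 mm thick and 54 mm long, 0.15 kg, lying second in the right-hand lane at the start. Its y is the bar's axis (x and z turn as it rolls). Absent at some starts
- car_fob: black car key remote, 35x63x15 mm; a bystander, not part of the job; origin: centre of its underside
- padlock_brass: brass padlock lying on its side, 66x42x15 mm; a bystander, not part of the job; origin: centre of its underside
- screwdriver_red: screwdriver with a red handle, 29x195x26 mm; a bystander, not part of the job; origin: centre of its underside

How it is judged:
By the outcome, as a careful person would: the job done as asked, in the order asked, and still so for the second after the job is handed in, with the robot touching nothing.
Of stub_3, stub_5 only 1 to 2 are there at a start; the rules pass over those that are not, and their reading is None.
At some moment in a run one of pot may be knocked a few centimetres aside while the robot is not near it.
It also fails if it takes over 179 s, if anything falls off the work surface, if the arm or the gripper's body presses on something with over 40 N, if the wrist force passes 120 N, or if a joint passes its speed limit or range.

ROBOT

A 6-joint arm with a two-finger parallel gripper is mounted at the origin on a cart in front of the work surface, level with it; the furniture and walls round the work are solid. World frame = base frame: x ahead of the robot, y to its left, z up, the work surface at z = 0. Lengths are in m, angles in rad, forces in N, time in s.
With the tool pointing down it reaches from about 0.3 to 0.875 m from the base axis. Payload 6.4 kg.
Tool frame: the origin (TCP) lies midway between the tips of the shut fingers; the grasp point (between the pads) lies 19 mm behind it (grasp_offset is the distance from the TCP to the grasp point, in m); z points along the fingers, y is the line along which they close (so a half turn about z gives the same grasp; the last joint's range is limited). The gripper opens to 85 mm and grips with 20 to 120 N. Pads are 22 mm wide; open, the fingers measure 114 mm over their backs; the gripper's body (76 mm by 85 mm) begins 54 mm behind the grasp point. The pads swing forward as they close: fully open they stand 13 mm farther back than shut.
Start: joints at [1.076, 0.181, 1.607, -0, 1.354, -0.206], TCP at [0.164, 0.551, 0.208] pointing down, gripper open.
Joint ranges: [-2.99, 2.99], [-0.89, 2.07], [0.3, 2.58], [-1.14, 4.28], [0, 2.63], [-3.12, 3.12]. Speed limits (rad/s): [2.57, 2.57, 3.01, 3.14, 3.14, 3.14].

INTERFACE

Orientations are given as a unit quaternion [w, x, y, z].
In Python, from bench import * gives the robot as it stands. The module is installed in compiled form; this text tells all that it offers.
- The arm moves only by the tool servo_tool, never from a script. Its argument "commands" is text: rows parted by semicolons, each of 7 numbers parted by spaces: the turn, a rotation vector about the tool's x, y, z in rad, then the shift along the tool's x, y, z in mm, then the opening, from 0 (shut) to 1 (fully open). In form: wx wy wz dx dy dz claw; .... A call has 1 to 5 rows; each row shifts and turns the commanded pose from where the row before left it, along the tool's axes as they then stand; what a row does not reach is not made up. A row lasts 1/8 s, in which the tool goes at most 62.5 mm and 10.7 degrees, less where a joint would pass 70% of its speed; a pose out of reach is approached as far as the arm can. A call with a gripper value outside its range is refused whole. The fingers move at their own pace and stop on an object; the grip force is fixed at half the most. Time passes only in rows, so rows that do not move let the fingers close. It gives the time, the measured TCP pose, the force, the opening and the grip force at its end, in the units of the state.
- get_obs(): the state, without advancing time (a new reading comes with each control period).
- camera(name): name is "side" or "top"; returns the picture (384x512x3 uint8, blue, green, red); there is no depth.
- calibration(name): a dict with "fx", "fy", "cx", "cy" (pixels), "R" (3x3) and "t" (3): a world point X has camera coordinates R X + t. Camera axes: x right, y down, z forward; pixel columns grow to the right and rows downward; lengths in m; the calibration is good to about 2 mm. A picture is of the moment at which its call begins. calibration takes no time and is no camera call.
- hand_in(): hands the job in; it is judged then, once.
The state is a dict: "time_s": time; "q": joint angles; "dq": joint speeds; "joint_efforts": joint torques, N m; "eef_pos": TCP position; "eef_rot": TCP orientation; "wrist_force": force on the tool from outside, world axes, zero at the start; "torque": the same for the moment, N m; "opening": opening from 0.0 (shut) to 1.0 (fully open); "grasp_force": force on a finger pad.
Only numpy, scipy, OpenCV 4.12 (cv2) and the standard library are available. Lean on these libraries where they do the work, as an engineer would, in place of code of your own. Each camera call takes 0.05 s, during which the arm holds its last target. There are 200 camera calls.

## Working session

There is one attempt and no reset: what is moved stays moved. The work goes in short steps, Python scripts to look and compute and a tool call to move; the robot and the scene stay as the last step left them, time stands still between calls to the robot, and variables do not carry over. Pictures are saved under pics/ and viewed, at most 14 in all, crops included, and the job is handed in when it is done.

Besides the shell and the picture viewer there is one more tool, called after "Request:" as a command line: name --argument value ..., lists and objects as JSON in quotes. servo_tool: Moves the arm, as the interface text tells. Its arguments: {"type":"object","properties":{"commands":{"type":"string"}},"required":["commands"]}

```bash
mkdir -p pics; ls
python3 - <<'E'
from bench import *
import cv2,numpy as np
for n in("side","top"):
    im=camera(n);cv2.imwrite(f"pics/{n}0.png",im)
    c=calibration(n);print(n,c)
print(get_obs())
E
```

```text
pics
side {'fx': 404.1889211436212, 'fy': 404.1889211436212, 'cx': 259.862330776538, 'cy': 189.0483814441457, 'R': array([[-0.89207187, -0.45167922,  0.0139165 ],
       [-0.36766074,  0.70754018, -0.60350019],
       [ 0.26274201, -0.54348209, -0.7972414 ]]), 't': array([0.47263987, 0.32540352, 1.18605792])}
top {'fx': 446.53372690328536, 'fy': 446.53372690328536, 'cx': 253.57266011770432, 'cy': 195.15250753880505, 'R': array([[ 0.01803975, -0.99983183,  0.00329763],
       [-0.99381326, -0.01829246, -0.10954721],
       [ 0.10958911, -0.00130103, -0.99397612]]), 't': array([-0.09977804,  0.55333917,  1.24048477])}
{'time_s': 0.1, 'q': array([ 1.07568033e+00,  1.81457724e-01,  1.60789248e+00, -3.92287414e-05,
        1.35380662e+00, -2.06316218e-01]), 'dq': array([ 0.00019755, -0.0018089 , -0.00183853,  0.00163453,  0.00026102,
       -0.00025346]), 'joint_efforts': array([ 1.01750040e-03, -4.45878303e+01, -3.52233303e+01, -2.52079981e-04,
        4.22946337e-03,  1.58897791e-05]), 'eef_pos': array([0.16351008, 0.5507116 , 0.20768685]), 'eef_rot': array([-2.50715962e-04,  1.43894355e-01,  9.89592746e-01, -7.41056865e-04]), 'wrist_force': array([-0.08651258,  0.10482805, -0.56108452]), 'torque': array([ 0.01493954, -0.00227359,  0.03521196]), 'grasp_force': 0.0, 'opening': 1.003159250600002}
```

View pics/side0.png

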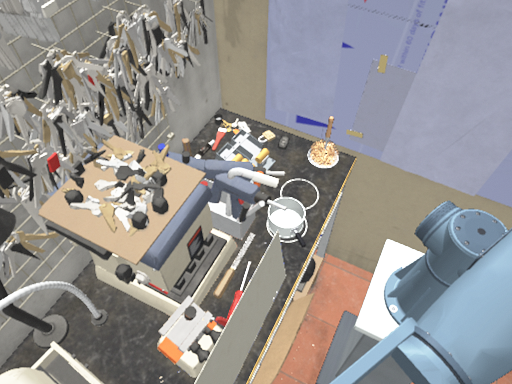

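View pics/top0.png

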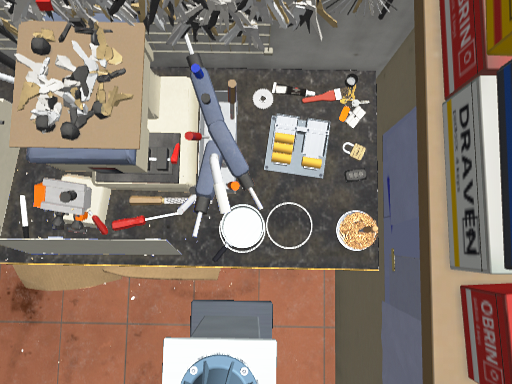

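Run:
```python
import cv2
a=cv2.imread("pics/top0.png")[60:270,180:390];cv2.imwrite("pics/topc.png",cv2.resize(a,(600,600),interpolation=cv2.INTER_CUBIC))
a=cv2.imread("pics/side0.png")[100:260,170:380];cv2.imwrite("pics/sidec.png",cv2.resize(a,(788,600),interpolation=cv2.INTER_CUBIC))
```

```text
(no output)
```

View pics/topc.png

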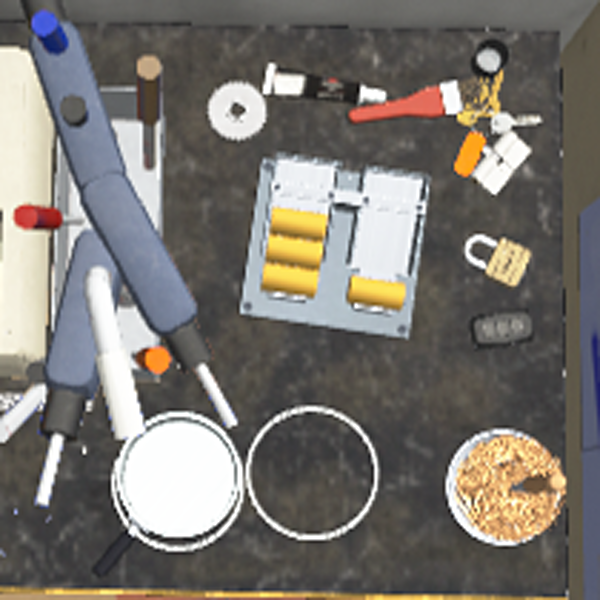

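View pics/sidec.png

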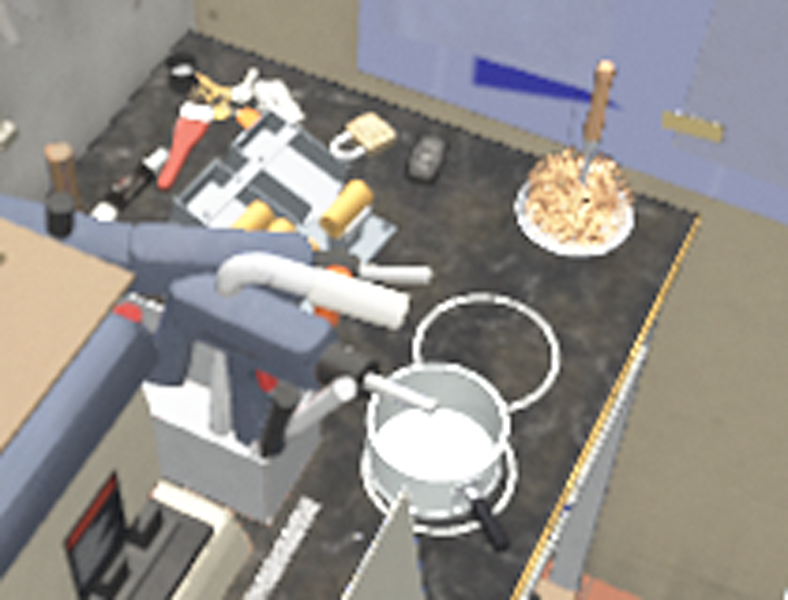

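```bash
cat > h.py <<'E'
from bench import *
import cv2,numpy as np
from scipy.optimize import least_squares
from scipy.spatial.transform import Rotation as Ro
C={n:calibration(n) for n in("side","top")}
def proj(n,X):
    c=C[n];p=np.atleast_2d(X)@c["R"].T+c["t"];return np.c_[c["fx"]*p[:,0]/p[:,2]+c["cx"],c["fy"]*p[:,1]/p[:,2]+c["cy"]]
def ray(n,uv):
    c=C[n];d=np.array([(uv[0]-c["cx"])/c["fx"],(uv[1]-c["cy"])/c["fy"],1]);return -c["R"].T@c["t"],c["R"].T@d
def onz(n,uv,z=0):
    o,d=ray(n,uv);return o+d*(z-o[2])/d[2]
def tri(us,ut):
    A=[];b=[]
    (o1,d1),(o2,d2)=ray("side",us),ray("top",ut)
    s,_,_,_=np.linalg.lstsq(np.c_[d1,-d2],o2-o1,rcond=None)
    p,q=o1+d1*s[0],o2+d2*s[1];return (p+q)/2,np.linalg.norm(p-q)
tc=lambda x,y:(180+x*.35,60+y*.35)
sc=lambda x,y:(170+x*210/788,100+y*160/600)
E
python3 - <<'E'
from h import *
np.set_printoptions(precision=4,suppress=True)
for n,s,t in [("rod",sc(430,275),tc(235,425)),("rodB",sc(435,405),tc(45,500)),("rod-430/45",sc(430,275),tc(45,500)),("rod435/235",sc(435,405),tc(235,425)),("white",sc(405,305),tc(125,435)),("elbow",sc(235,265),tc(95,270)),("brushtop",sc(605,68),tc(558,483)),("pothandle",sc(500,545),tc(100,570)),("chip",sc(300,240),tc(185,330)),("knob",sc(60,200),tc(72,108))]:
    print(n,*tri(s,t))
print("potrim",onz("top",tc(183,476),.066),onz("side",sc(440,412),.066))
print("fill",onz("top",tc(313,473)),onz("side",sc(487,353)))
print("brushring",onz("top",tc(178,485)))
print("saucer",onz("top",tc(505,487),.014),onz("side",sc(575,205),.014))
for p in [(245,310),(408,337),(432,170),(265,157)]:print("plate",onz("top",tc(*p),.005))
for p in [(377,294),(291,282)]:print("stub",onz("top",tc(*p),.055))
E
```

```text
rod [ 0.5046 -0.1118  0.1803] 0.0002402825910342355
rodB [0.4342 0.0442 0.2427] 0.0021489303668531783
rod-430/45 [0.4416 0.0313 0.368 ] 0.018229868308712285
rod435/235 [ 0.5055 -0.1192 -0.0107] 0.029637804555713753
white [ 0.4885 -0.0207  0.2531] 0.0011514501141826087
elbow [0.6211 0.0064 0.2561] 0.007940606029813778
brushtop [ 0.4595 -0.3889  0.1985] 0.002044682556526575
pothandle [0.3729 0.0143 0.0418] 0.0014459647377749328
chip [ 0.5895 -0.0646  0.2241] 0.01722112436272696
knob [0.7547 0.028  0.28  ] 0.00016662583630200865
potrim [ 0.4638 -0.0651  0.066 ] [ 0.4666 -0.0671  0.066 ]
fill [ 0.4719 -0.1954  0.    ] [ 0.4699 -0.1906  0.    ]
brushring [ 0.4572 -0.059   0.    ]
saucer [ 0.4607 -0.3867  0.014 ] [ 0.4621 -0.3891  0.014 ]
plate [ 0.6369 -0.1239  0.005 ]
plate [ 0.6121 -0.2908  0.005 ]
plate [ 0.7874 -0.3155  0.005 ]
plate [ 0.798  -0.1422  0.005 ]
stub [ 0.6467 -0.2523  0.055 ]
stub [ 0.6571 -0.1674  0.055 ]
```

```bash
cat >> h.py <<'E'
def circ(n,im,c0,r,z,tol=.01,thr=200,show=False):
    """centre of a bright circle of radius r at height z near c0, by back-projected bright pixels"""
    g=im.min(2).astype(int);c=np.array(c0[:2],float)
    v,u=np.nonzero(g>thr);cc=C[n]
    d=np.c_[(u-cc["cx"])/cc["fx"],(v-cc["cy"])/cc["fy"],np.ones(len(u))]@cc["R"];o=-cc["R"].T@cc["t"]
    P=(o+d*((z-o[2])/d[:,2])[:,None])[:,:2]
    for t in(2*tol,tol,tol*.6,tol*.6):
        k=P[abs(np.hypot(*(P-c).T)-r)<t]
        f=least_squares(lambda p:np.hypot(*(k-p).T)-r,c,loss="soft_l1",f_scale=.002);c=f.x
    return c,len(k),np.sqrt(np.mean(f.fun**2))
E
python3 - <<'E'
from h import *
np.set_printoptions(precision=4,suppress=True)
I={n:cv2.imread(f"pics/{n}0.png") for n in C}
for n in C:
    print(n,"fill",circ(n,I[n],(.471,-.193),.065,0,thr=170))
    print(n,"rim",circ(n,I[n],(.465,-.066),.0575,.066,thr=190))
    print(n,"sauc",circ(n,I[n],(.461,-.388),.056,.014,thr=170))
    print(n,"ringb",circ(n,I[n],(.460,-.058),.065,0,tol=.006,thr=170))
print("brushtop",onz("top",tc(556,483),.206),onz("side",sc(605,68),.206))
# obstacles
f=lambda x,y:(x,y)
print("panel",tri((278,237),(175,243)),onz("top",(22,240),.1),onz("top",(178,250),.1),onz("top",(178,250),0.))
for n,s,t in[("blueA end",sc(310,255),tc(190,325)),("collarA",sc(345,265),tc(205,360)),("blueB end",sc(335,345),tc(65,390)),("whiteelbow",sc(240,265),tc(98,275))]:print(n,*tri(s,t))
for p in [(0,0,.2),(.505,-.112,.18),(.4885,-.0207,.253)]: print(p,proj("side",p),proj("top",p))
E
```

```text
side fill (array([ 0.4735, -0.1923]), 209, np.float64(0.002643553020327651))
side rim (array([ 0.4667, -0.0597]), 266, np.float64(0.0029489476934393423))
side sauc (array([ 0.4636, -0.3886]), 150, np.float64(0.003370760531074702))
side ringb (array([ 0.4591, -0.0568]), 170, np.float64(0.001944246319870418))
top fill (array([ 0.4731, -0.1931]), 236, np.float64(0.0015003944322228375))
top rim (array([ 0.4682, -0.06  ]), 355, np.float64(0.002824907916532382))
top sauc (array([ 0.4622, -0.3873]), 224, np.float64(0.0027218633092069913))
top ringb (array([ 0.4599, -0.0577]), 219, np.float64(0.0017715549159925386))
brushtop [ 0.4582 -0.3854  0.206 ] [ 0.4586 -0.3804  0.206 ]
panel (array([0.4203, 0.1031, 0.188 ]), np.float64(0.009699656199133912)) [0.4163 0.5232 0.1   ] [0.3974 0.1082 0.1   ] [0.3958 0.1246 0.    ]
blueA end [ 0.5911 -0.0704  0.201 ] 0.003779464992384858
collarA [ 0.564  -0.0835  0.189 ] 0.007250483603335958
blueB end [0.5234 0.0299 0.2431] 0.005786946824733487
whiteelbow [0.6176 0.004  0.2553] 0.006941291024245355
(0, 0, 0.2) [[447.0423 269.6427]] [[211.0842 422.9567]]
(0.505, -0.112, 0.18) [[284.4636 173.3074]] [[262.3297 208.6612]]
(0.4885, -0.0207, 0.253) [[277.7471 181.3058]] [[223.8337 212.5092]]
```

```bash
cat >> h.py <<'E'
def ori(a,tau=0):
    """tool leaning tau deg, pointing down/forward along azimuth a deg, closing axis y level to the left"""
    a,t=np.radians([a,tau]);y=np.array([-np.sin(a),np.cos(a),0]);z=np.array([np.sin(t)*np.cos(a),np.sin(t)*np.sin(a),-np.cos(t)])
    return np.c_[np.cross(y,z),y,z]
def state():
    o=get_obs();return o["eef_pos"],Ro.from_quat(np.roll(o["eef_rot"],-1)).as_matrix()
def rows(wps,claw=1,mm=55,deg=9.,start=None):
    """wps: list of (TCP or grasp pos, R[, n[, claw]]); prints the rounded rows, five a line"""
    p,R=start or state();out=[]
    for w in wps:
        P=np.array(w[0],float);Rt=w[1] if w[1] is not None else R
        ang=np.linalg.norm(Ro.from_matrix(R.T@Rt).as_rotvec())
        n=max(w[2] if len(w)>2 and w[2] else 1,int(np.ceil(np.linalg.norm(P-p)*1e3/mm)),int(np.ceil(np.degrees(ang)/deg)))
        cl=w[3] if len(w)>3 else claw
        p0,R0=p,R;rv=Ro.from_matrix(R0.T@Rt).as_rotvec()
        for i in range(1,n+1):
            g=p0+(P-p0)*i/n;G=R0@Ro.from_rotvec(rv*i/n).as_matrix()
            wv=np.round(Ro.from_matrix(R.T@G).as_rotvec(),3);d=np.round(R.T@(g-p)*1e3,1)
            out.append(" ".join(f"{x:g}" for x in [*(wv+0),*(d+0),cl]))
            p=p+R@d/1e3;R=R@Ro.from_rotvec(wv).as_matrix()
    for i in range(0,len(out),5):print("; ".join(out[i:i+5]))
def g2t(g,R,off=.019): return np.array(g)+R[:,2]*off
E
python3 - <<'E'
from h import *
np.set_printoptions(precision=4,suppress=True)
I={n:cv2.imread(f"pics/{n}0.png") for n in C}
th=np.linspace(0,2*np.pi,180,endpoint=False)
from scipy.optimize import minimize
for n in C:
    g=cv2.GaussianBlur(I[n].astype(np.float32).mean(2),(0,0),.8)
    gx,gy=cv2.Sobel(g,5,1,0),cv2.Sobel(g,5,0,1)
    best=[]
    for x in np.arange(.450,.482,.001):
        for y in np.arange(-.08,-.045,.001):
            s=0
            for r,dr in((.059,.002),):
                P=np.c_[x+r*np.cos(th),y+r*np.sin(th),0*th+.066];Q=np.c_[x+(r+dr)*np.cos(th),y+(r+dr)*np.sin(th),0*th+.066]
                u=proj(n,P);d=proj(n,Q)-u;d/=np.linalg.norm(d,axis=1)[:,None]
                m=lambda a:cv2.remap(a,u[:,0].astype(np.float32),u[:,1].astype(np.float32),1)[:,0]
                s+=np.mean(np.clip(-(m(gx)*d[:,0]+m(gy)*d[:,1]),0,150))
            best.append((s,x,y))
    best.sort();print(n,np.array(best[-4:]))
for z in(.12,.2):  # brush handle: brown pixels seen near there
    print(z,proj("side",(.461,-.387,z)),proj("top",(.461,-.387,z)))
rows([((.29,.30,.28),ori(45)),((.35,0,.30),ori(5)),((.33,-.20,.28),ori(-35))])
E
```

```text
side [[140.602    0.467   -0.059 ]
 [141.0404   0.466   -0.058 ]
 [141.4649   0.466   -0.06  ]
 [142.1067   0.466   -0.059 ]]
top [[131.4308   0.466   -0.06  ]
 [132.0477   0.468   -0.06  ]
 [132.0649   0.467   -0.06  ]
 [132.1969   0.467   -0.061 ]]
0.12 [[327.4805 134.9441]] [[366.2769 229.1025]]
0.2 [[330.9874 118.0339]] [[374.5863 227.9918]]
0 0 -0.153 -27.5 -29.2 -10.3 1; 0 0 -0.154 -22.8 -33.1 -10.3 1; 0 -0.001 -0.153 -17.4 -36.1 -10.3 1; -0.001 0 -0.154 -11.7 -38.4 -10.3 1; 0 0 -0.153 -5.7 -39.7 -10.3 1
0 0 -0.154 0.5 -40.1 -10.3 1; 0 0 -0.153 6.6 -39.6 -10.3 1; 0 0 0.116 28.3 -42.4 -3.3 1; 0 0 0.117 23.1 -45.4 -3.3 1; 0 0 0.116 17.7 -47.9 -3.4 1
0 0 0.116 12.1 -49.5 -3.3 1; 0 0 0.117 6.2 -50.6 -3.3 1; 0 0 0.116 0.3 -51 -3.3 1; 0 0 0.14 7.5 -39.5 4 1; 0 0 0.139 1.9 -40.2 4 1
0 0 0.14 -3.7 -40 4 1; 0 0 0.139 -9.3 -39.1 4 1; 0 0 0.14 -14.5 -37.5 4.1 1
```

Request:
servo_tool --commands "0 0 -0.153 -27.5 -29 -10 1; 0 0 -0.153 -23 -33 -10 1; 0 0 -0.153 -17.5 -36 -10 1; 0 0 -0.153 -12 -38 -10 1; 0 0 -0.153 -6 -40 -10 1"

```text
time_s: 0.72
eef_pos: [0.2551, 0.3713, 0.2585]
eef_rot: [-0.0, -0.238, 0.971, -0.0]
wrist_force: [0.3, 0.3, 0.5]
opening: 1.001
grasp_force: 0.0
```

Request:
servo_tool --commands "0 0 -0.153 0.5 -40 -10 1; 0 0 -0.153 6.5 -40 -10 1; 0 0 0.116 28 -42.5 -3 1; 0 0 0.116 23 -45.5 -3 1; 0 0 0.116 18 -48 -3 1"

```text
time_s: 1.35
eef_pos: [0.3208, 0.149, 0.2874]
eef_rot: [0.0, -0.214, 0.977, -0.0]
wrist_force: [1.7, -0.7, 1.0]
opening: 0.996
grasp_force: 0.0
```

Request:
servo_tool --commands "0 0 0.116 12 -49.5 -3 1; 0 0 0.116 6 -50.5 -3 1; 0 0 0.116 0.5 -51 -3 1; 0 0 0.14 7.5 -39.5 4 1; 0 0 0.14 2 -40 4 1"

```text
time_s: 1.98
eef_pos: [0.3421, -0.0806, 0.2882]
eef_rot: [-0.0, 0.099, 0.995, 0.0]
wrist_force: [1.1, -0.0, -0.6]
opening: 1.004
grasp_force: 0.0
```

Request:
servo_tool --commands "0 0 0.14 -4 -40 4 1; 0 0 0.14 -9 -39 4 1; 0 0 0.14 -14.5 -37.5 4 1; 0 0 0 0 0 0 1"

```text
time_s: 2.48
eef_pos: [0.3295, -0.2006, 0.2757]
eef_rot: [-0.001, 0.304, 0.953, 0.0]
wrist_force: [0.3, 0.6, -0.1]
opening: 1.0
grasp_force: 0.0
```

Run:
```python
from h import *
np.set_printoptions(precision=3,suppress=True)
print(get_obs()["q"])
R=ori(-40,52);g=np.array([.460,-.386,.148]);T=g2t(g,R)
rows([(T-R[:,2]*.11,R),(T,None,4)])
print(T)
```

```text
[-0.857 -0.329  1.949 -0.     1.523 -1.809]
0.006 -0.151 0.012 -23.7 -11.6 11.9 1; 0.006 -0.152 0.013 -21.9 -11.3 15.4 1; 0.006 -0.151 0.012 -19.3 -10.9 18.6 1; 0.006 -0.152 0.013 -16.5 -10.6 21.4 1; 0.006 -0.151 0.012 -13.2 -10.2 23.8 1
0.006 -0.152 0.012 -9.5 -9.9 25.4 1; 0 0 0 0 0 27.5 1; 0 0 0 0 0 27.5 1; 0 0 0 0 0 27.5 1; 0 0 0 0 -0.1 27.5 1
[ 0.471 -0.396  0.136]
```

Request:
servo_tool --commands "0.006 -0.151 0.012 -24 -11.5 12 1; 0.006 -0.151 0.012 -22 -11.5 15.5 1; 0.006 -0.151 0.012 -19.5 -11 18.5 1; 0.006 -0.152 0.013 -16.5 -10.5 21.5 1; 0.006 -0.152 0.012 -13 -10 24 1"

```text
time_s: 3.1
eef_pos: [0.3951, -0.315, 0.217]
eef_rot: [0.35, 0.308, 0.875, -0.127]
wrist_force: [3.0, 0.3, -0.6]
opening: 1.0
grasp_force: 0.0
```

Request:
servo_tool --commands "0.006 -0.152 0.012 -9.5 -10 25.5 1; 0 0 0 0 0 20 1; 0 0 0 0 0 20 1; 0 0 0 0 0 0 1"

```text
time_s: 3.6
eef_pos: [0.4332, -0.3446, 0.1819]
eef_rot: [0.395, 0.3, 0.858, -0.133]
wrist_force: [1.0, 1.0, 0.8]
opening: 0.999
grasp_force: 0.0
```

Run:
```python
from h import *
np.set_printoptions(precision=3,suppress=True)
o=get_obs();print(o["q"],o["eef_pos"],o["wrist_force"])
s=camera("side")[60:220,230:440];t=camera("top")[120:280,300:480]
cv2.imwrite("pics/b1.png",np.hstack([cv2.resize(s,(420,320),interpolation=2),cv2.resize(t,(360,320),interpolation=2)]))
```

```text
[-1.093 -0.322  2.398  0.928  0.407 -2.738] [ 0.433 -0.345  0.182] [1.016 1.037 0.761]
```

View pics/b1.png

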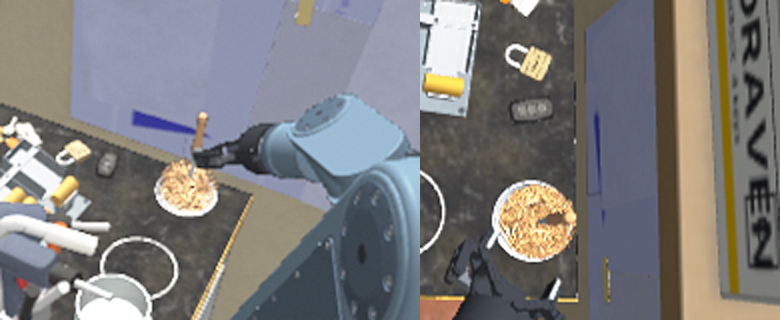

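```bash
cat >> h.py <<'E'
def ik(T,R,L1=.411,L2=.5004,L3=.320,h=.2315,d=.118):
    W=np.array(T)-L3*R[:,2];r=np.hypot(W[0],W[1]);q1=np.arctan2(W[1],W[0])-np.arcsin(d/r);rp=np.sqrt(r*r-d*d);z=W[2]-h
    D=np.hypot(rp,z);el=np.arccos((D*D-L1*L1-L2*L2)/(2*L1*L2))
    q2=np.arctan2(rp,z)-np.arctan2(L2*np.sin(el),L1+L2*np.cos(el));s=q2+el
    fr=np.array([np.cos(q1),np.sin(q1),0]);up=np.array([0,0,1.]);la=np.cross(up,fr)
    zf=np.sin(s)*fr+np.cos(s)*up;F=np.c_[np.cross(la,zf),la,zf]  # x: bends downward
    e=Ro.from_matrix(F.T@R).as_euler("ZYZ");q4,q5,q6=e
    if q5<0:q4,q5,q6=q4+np.pi,-q5,q6+np.pi
    return np.array([q1,q2,el,q4,q5,q6])
E
python3 - <<'E'
from h import *
np.set_printoptions(precision=3,suppress=True)
p,R=state();print(get_obs()["q"]);print(ik(p,R))
print("start",ik((.1635,.5507,.2077),ori(73.5-90)))
for nm,g in(("brush",(.460,-.386,.143)),("brushup",(.460,-.386,.235)),("pot",(.4665,-.06,.134)),("potup",(.4665,-.06,.215))):
    for a in(-50,-40,-20,-10,0):
        for t in(35,45): 
            Rt=ori(a,t);print(nm,a,t,ik(g2t(g,Rt),Rt))
E
```

```text
[-1.094 -0.325  2.399  0.926  0.407 -2.737]
[-1.07  -0.409  2.428  0.813  0.427 -1.031]
start [ 1.075  0.18   1.609 -0.     1.353  1.363]
brush -50 35 [-0.906 -0.041  2.141  0.045  0.431 -0.068]
brush -50 45 [-0.909 -0.09   2.266  0.143  0.182 -0.167]
brush -40 35 [-0.978 -0.051  2.15   0.353  0.475 -0.548]
brush -40 45 [-1.007 -0.103  2.279  0.825  0.297 -1.025]
brush -20 35 [-1.102 -0.014  2.114  0.67   0.684 -1.205]
brush -20 45 [-1.172 -0.051  2.23   1.039  0.645 -1.587]
brush -10 35 [-1.147  0.029  2.071  0.717  0.806 -1.42 ]
brush -10 45 [-1.227  0.007  2.174  1.018  0.806 -1.735]
brush 0 35 [-1.179  0.083  2.015  0.725  0.926 -1.593]
brush 0 45 [-1.262  0.078  2.1    0.974  0.952 -1.853]
brushup -50 35 [-0.906 -0.147  2.036  0.032  0.642 -0.052]
brushup -50 45 [-0.909 -0.222  2.171  0.065  0.409 -0.085]
brushup -40 35 [-0.978 -0.157  2.045  0.255  0.678 -0.431]
brushup -40 45 [-1.007 -0.237  2.182  0.482  0.483 -0.656]
brushup -20 35 [-1.102 -0.119  2.011  0.546  0.856 -1.034]
brushup -20 45 [-1.172 -0.182  2.137  0.829  0.78  -1.312]
brushup -10 35 [-1.147 -0.074  1.97   0.61
[... 601 characters left out ...]
 2.605  0.71   0.425 -0.948]
pot 0 35 [-0.606 -0.43   2.466  0.56   0.662 -0.976]
pot 0 45 [-0.702 -0.527  2.598  0.901  0.622 -1.337]
potup -50 35 [-0.131 -0.325  2.22  -0.543  0.848  1.024]
potup -50 45 [-0.046 -0.342  2.304 -0.835  0.778  1.322]
potup -40 35 [-0.205 -0.403  2.274 -0.405  0.76   0.716]
potup -40 45 [-0.139 -0.452  2.377 -0.689  0.631  1.004]
potup -20 35 [-0.401 -0.518  2.346  0.046  0.705 -0.078]
potup -20 45 [-0.41  -0.631  2.476  0.088  0.514 -0.12 ]
potup -10 35 [-0.508 -0.541  2.358  0.276  0.759 -0.48 ]
potup -10 45 [-0.565 -0.669  2.494  0.478  0.625 -0.68 ]
potup 0 35 [-0.606 -0.534  2.355  0.449  0.851 -0.824]
potup 0 45 [-0.702 -0.657  2.489  0.698  0.79  -1.073]
```

Run:
```python
from h import *
np.set_printoptions(precision=3,suppress=True)
R=ori(-45,35);g=np.array([.460,-.386,.160]);T=g2t(g,R)
rows([(T-R[:,2]*.075,R),(T,None,4)])
print(T,ik(T,R))
```

```text
0.042 0.125 0.041 -13.4 -5.7 -1.8 1; 0.042 0.125 0.041 -13.2 -5.3 -3.2 1; 0 0 0 0 0 18.8 1; 0 0 0 0 0 18.7 1; 0 0 0 0 0 18.8 1
0 0 0 0 0 18.7 1
[ 0.468 -0.394  0.144] [-0.942 -0.072  2.132  0.193  0.485 -0.3  ]
```

Request:
servo_tool --commands "0.042 0.125 0.041 -13.5 -5.5 -2 1; 0.042 0.125 0.041 -13 -5.5 -3 1; 0 0 0 0 0 0 1"

```text
time_s: 4.08
eef_pos: [0.4424, -0.3512, 0.1978]
eef_rot: [0.335, 0.328, 0.876, -0.113]
wrist_force: [1.0, -0.5, -0.3]
opening: 0.997
grasp_force: 0.0
```

Request:
servo_tool --commands "0 0 0 0 0 19 1; 0 0 0 0 0 19 1; 0 0 0 0 0 18.5 1; 0 0 0 0 0 18.5 1; 0 0 0 0 0 0 1"

```text
time_s: 4.7
eef_pos: [0.4784, -0.3799, 0.1361]
eef_rot: [0.332, 0.33, 0.877, -0.111]
wrist_force: [-0.5, 0.7, 0.9]
opening: 0.996
grasp_force: 0.0
```

Run:
```python
from h import *
np.set_printoptions(precision=3,suppress=True)
o=get_obs();p,R=state();print(o["q"],p,p-.019*R[:,2],o["wrist_force"],ik(p,R))
s=camera("side")[70:180,280:420];t=camera("top")[160:280,300:440]
cv2.imwrite("pics/b2.png",np.hstack([cv2.resize(s,(420,330),interpolation=2),cv2.resize(t,(378,330),interpolation=2)]))
```

```text
[-0.975 -0.026  2.187  0.599  0.342 -2.327] [ 0.478 -0.38   0.136] [ 0.469 -0.372  0.15 ] [-0.457  0.716  0.941] [-0.964 -0.104  2.227  0.531  0.37  -0.678]
```

View pics/b2.png

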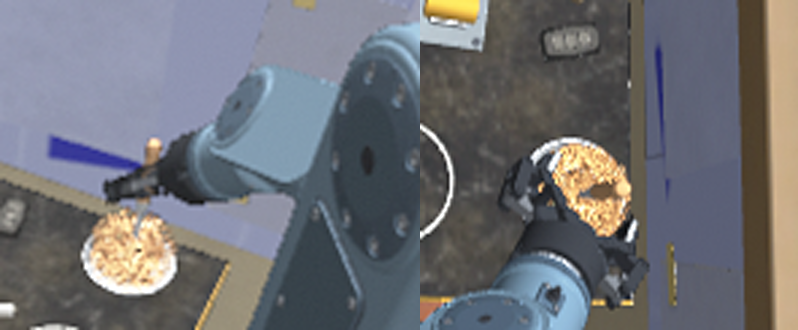

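Run:
```python
from h import *
np.set_printoptions(precision=3,suppress=True)
p,R0=state();print("tilt",np.degrees(np.arccos(-R0[2,2])),"az",np.degrees(np.arctan2(R0[1,2],R0[0,2])),R0[2,1])
R=ori(-45,35);g=np.array([.460,-.386,.160]);T=g2t(g,R)
print("brush in tool mm",R0.T@(np.array([.460,-.386,.150])-p)*1e3)
rows([(T,R,6)])
```

```text
tilt 41.10126688997153 az -39.12031938884529 0.02482032133734602
brush in tool mm [ -0.495 -16.094 -16.536]
0.011 0.018 0.007 -0.8 -2.8 -0.9 1; 0.011 0.017 0.007 -0.9 -2.9 -0.8 1; 0.011 0.018 0.008 -0.8 -2.8 -0.9 1; 0.011 0.017 0.007 -0.9 -2.9 -0.8 1; 0.01 0.018 0.007 -0.9 -2.8 -0.8 1
0.011 0.017 0.007 -0.8 -2.9 -0.8 1
```

Request:
servo_tool --commands "0.011 0.018 0.007 -1 -3 -1 1; 0.011 0.018 0.007 -1 -3 -1 1; 0.011 0.018 0.007 -1 -3 -1 1; 0.011 0.018 0.007 -1 -3 -1 1; 0.011 0.018 0.007 -1 -2.5 -1 1"

```text
time_s: 5.42
eef_pos: [0.4697, -0.3923, 0.1457]
eef_rot: [0.286, 0.359, 0.881, -0.115]
wrist_force: [-0.2, 0.5, 0.5]
opening: 1.002
grasp_force: 0.0
```

Request:
servo_tool --commands "0.011 0.018 0.007 -1 -3 -1 1; 0 0 0 0 0 0 0.5; 0 0 0 0 0 0 0; 0 0 0 0 0 0 0; 0 0 0 0 0 0 0"

```text
time_s: 6.05
eef_pos: [0.4681, -0.3948, 0.146]
eef_rot: [0.277, 0.365, 0.881, -0.115]
wrist_force: [2.5, 0.1, 0.7]
opening: 0.159
grasp_force: 61.5
```

Request:
servo_tool --commands "0 0 0 0 0 0 0; 0 0 0 0 0 0 0; 0 0 0 0 0 0 0"

```text
time_s: 6.42
eef_pos: [0.468, -0.3948, 0.1459]
eef_rot: [0.276, 0.365, 0.882, -0.115]
wrist_force: [-0.3, 0.2, 0.2]
opening: 0.158
grasp_force: 58.5
```

Run:
```python
from h import *
np.set_printoptions(precision=3,suppress=True)
o=get_obs();p,R0=state();print("tilt",np.degrees(np.arccos(-R0[2,2])),"az",np.degrees(np.arctan2(R0[1,2],R0[0,2])),R0[2,1])
print(p-.019*R0[:,2],o["opening"],o["grasp_force"],o["wrist_force"],o["q"])
```

```text
tilt 34.84356328533648 az -45.12043216367985 -0.001395293550261134
[ 0.46  -0.387  0.161] 0.15785668143566875 58.54181349277496 [-0.31   0.182  0.207] [-0.946 -0.015  2.094  0.201  0.468 -1.883]
```

Run:
```python
from h import *
np.set_printoptions(precision=3,suppress=True)
t=34.8;P=lambda g,a:(g2t(g,ori(a,t)),ori(a,t))
W=[P((.460,-.387,.240),-45),P((.440,-.25,.240),-25),P((.440,-.15,.240),-13)]
for T,R in W:print(ik(T,R))
rows(W,claw=0,mm=32,deg=4.2)
```

```text
[-0.943 -0.155  2.031  0.145  0.669 -0.244]
[-0.918 -0.434  2.241  0.371  0.817 -0.665]
[-0.8   -0.572  2.323  0.405  0.903 -0.747]
0 0 0 -14.9 -0.1 -21.6 0; -0.001 0.001 0 -14.8 -0.1 -21.5 0; 0 0 0.001 -14.9 -0.1 -21.6 0; -0.04 0 -0.057 18.4 17.3 -12.7 0; -0.04 0 -0.058 17.3 18.8 -12.1 0
-0.04 0 -0.057 16.2 20.2 -11.2 0; -0.039 0 -0.058 15 21.6 -10.4 0; -0.04 0 -0.057 13.7 22.7 -9.5 0; -0.03 0 -0.043 8.7 23.2 -6.1 0; -0.03 0 -0.043 7.7 23.8 -5.4 0
-0.03 0 -0.043 6.7 24.2 -4.6 0; -0.03 0 -0.043 5.6 24.6 -3.9 0
```

Request:
servo_tool --commands "0 0 0 -15 0 -21.5 0; 0 0 0 -15 0 -21.5 0; 0 0 0 -15 0 -21.5 0; -0.04 0 -0.057 18.5 17.5 -12.5 0; -0.04 0 -0.057 17.5 19 -12 0"

```text
time_s: 7.05
eef_pos: [0.461, -0.3375, 0.224]
eef_rot: [0.284, 0.302, 0.905, -0.095]
wrist_force: [-0.3, 0.9, -1.1]
opening: 0.157
grasp_force: 58.5
```

Request:
servo_tool --commands "-0.04 0 -0.057 16 20 -11 0; -0.04 0 -0.057 15 21.5 -10.5 0; -0.04 0 -0.057 13.5 22.5 -9.5 0; -0.03 0 -0.043 8.5 23 -6 0; -0.03 0 -0.043 7.5 24 -5.5 0"

```text
time_s: 7.68
eef_pos: [0.451, -0.2031, 0.2239]
eef_rot: [0.295, 0.157, 0.941, -0.049]
wrist_force: [0.6, -1.2, -1.4]
opening: 0.155
grasp_force: 58.8
```

Request:
servo_tool --commands "-0.03 0 -0.043 6.5 24 -4.5 0; -0.03 0 -0.043 5.5 24.5 -4 0; 0 0 0 0 0 0 0"

```text
time_s: 8.05
eef_pos: [0.452, -0.1519, 0.2244]
eef_rot: [0.298, 0.107, 0.948, -0.034]
wrist_force: [1.2, 0.2, -0.5]
opening: 0.156
grasp_force: 58.8
```

```bash
cat >> h.py <<'E'
def where():
    o=get_obs();p,R=state();print("t",o["time_s"],"grasp",np.round(p-.019*R[:,2],4),"tilt %.1f az %.1f yz %.3f"%(np.degrees(np.arccos(-R[2,2])),np.degrees(np.arctan2(R[1,2],R[0,2])),R[2,1]),"F",np.round(o["wrist_force"],1),"open %.3f gf %.0f"%(o["opening"],o["grasp_force"]),"q",np.round(o["q"],2))
TH=np.linspace(0,2*np.pi,180,endpoint=False)
def findcirc(n,im,c0,r,z,w=.04,sgn=-1):
    """centre of a circle edge (sgn -1: brighter inside) by mean gradient over a grid"""
    g=cv2.GaussianBlur(im.astype(np.float32).mean(2),(0,0),.8);gx,gy=cv2.Sobel(g,5,1,0),cv2.Sobel(g,5,0,1);c=np.array(c0,float)
    def sc(x,y):
        e=np.c_[np.cos(TH),np.sin(TH),0*TH];P=e*r+[x,y,z];u=proj(n,P);d=proj(n,P+e*.002)-u;d/=np.linalg.norm(d,axis=1)[:,None]
        m=lambda a:cv2.remap(a,u[:,0].astype(np.float32),u[:,1].astype(np.float32),1)[:,0]
        return np.mean(np.clip(sgn*(m(gx)*d[:,0]+m(gy)*d[:,1]),0,150))
    for ww,st in((w,.003),(.004,.001)):
        b=max((sc(x,y),x,y) for x in np.arange(c[0]-ww,c[0]+ww+1e-9,st) for y in np.arange(c[1]-ww,c[1]+ww+1e-9,st));c=np.array(b[1:])
    return c,b[0]
E
python3 - <<'E'
from h import *
where()
im={n:camera(n) for n in C}
for n in C: print(n,findcirc(n,im[n],(.4665,-.0597),.059,.066))
s=im["side"][90:260,200:420];t=im["top"][150:280,190:330]
cv2.imwrite("pics/b3.png",np.hstack([cv2.resize(s,(414,320),interpolation=2),cv2.resize(t,(345,320),interpolation=2)]))
E
```

```text
t 8.05 grasp [ 0.4414 -0.1495  0.24  ] tilt 34.8 az -12.9 yz -0.000 F [ 1.2  0.2 -0.5] open 0.156 gf 59 q [-0.82 -0.56  2.32  0.42  0.9  -2.35]
side (array([ 0.4655, -0.0587]), np.float64(136.23353339315614))
top (array([ 0.4675, -0.0577]), np.float64(121.38599967104989))
```

View pics/b3.png

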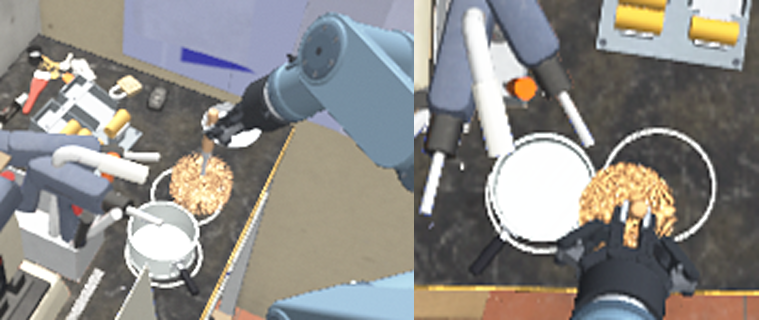

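Run:
```python
from h import *
t=34.8;P=lambda g,a:(g2t(g,ori(a,t)),ori(a,t))
W=[P((.438,-.064,.240),-2),P((.464,-.061,.240),-2)]
rows(W,claw=0,mm=20,deg=3)
D=P((.464,-.061,.163),-2);rows([(*D,5)],claw=0,mm=20,start=W[-1])
```

```text
-0.022 0 -0.032 3.9 17.2 -2.6 0; -0.022 0 -0.031 3.3 17.4 -2.2 0; -0.022 0.001 -0.031 2.7 17.4 -1.9 0; -0.022 0 -0.032 2.2 17.7 -1.4 0; -0.022 0 -0.032 1.7 17.7 -1.1 0
0 0 0 -10.6 1.9 7.4 0; 0 0 0 -10.6 2 7.4 0
0 0 0 8.8 0 12.6 0; 0 0 0 8.8 0 12.7 0; 0 0 0 8.8 0 12.6 0; 0 0 0 8.8 0 12.7 0; 0 0 0 8.7 0 12.6 0
```

Request:
servo_tool --commands "-0.022 0 -0.032 4 17 -2.5 0; -0.022 0 -0.032 3.5 17.5 -2 0; -0.022 0 -0.032 3 17.5 -2 0; -0.022 0 -0.032 2 17.5 -1.5 0; -0.022 0 -0.032 1.5 17.5 -1 0"

```text
time_s: 8.78
eef_pos: [0.4485, -0.0635, 0.224]
eef_rot: [0.299, 0.014, 0.954, -0.005]
wrist_force: [1.5, -0.3, -0.9]
opening: 0.155
grasp_force: 58.7
```

Request:
servo_tool --commands "0 0 0 -10.5 2 7.5 0; 0 0 0 -10.5 2 7.5 0; 0 0 0 0 0 0 0"

```text
time_s: 9.15
eef_pos: [0.4747, -0.0606, 0.2235]
eef_rot: [0.299, 0.015, 0.954, -0.005]
wrist_force: [-0.1, -0.1, -1.9]
opening: 0.155
grasp_force: 58.5
```

Run:
```python
from h import *
where()
im={n:camera(n) for n in C}
for n in C: print(n,findcirc(n,im[n],(.4665,-.0597),.059,.066,w=.02))
s=im["side"][100:250,220:400];t=im["top"][170:280,190:300]
cv2.imwrite("pics/b4.png",np.hstack([cv2.resize(s,(420,350),interpolation=2),cv2.resize(t,(350,350),interpolation=2)]))
```

```text
t 9.15 grasp [ 0.4638 -0.0602  0.2391] tilt 34.8 az -1.8 yz -0.001 F [-0.1 -0.1 -1.9] open 0.155 gf 59 q [-0.62 -0.55  2.31  0.42  0.9  -2.34]
side (array([ 0.4665, -0.0567]), np.float64(102.16623078916044))
top (array([ 0.4695, -0.0617]), np.float64(75.41732853886604))
```

View pics/b4.png

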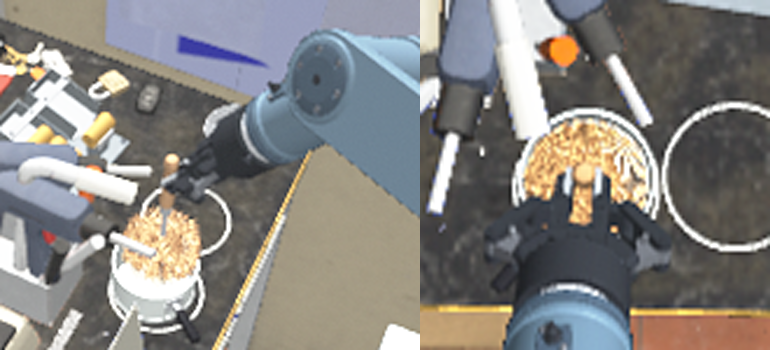

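Request:
servo_tool --commands "0 0 0 8.5 0 12.5 0; 0 0 0 8.5 0 12.5 0; 0 0 0 8.5 0 12.5 0; 0 0 0 8.5 0 12.5 0; 0 0 0 4.5 0 6.5 0"

```text
time_s: 9.88
eef_pos: [0.4745, -0.0615, 0.1543]
eef_rot: [0.299, 0.016, 0.954, -0.005]
wrist_force: [-0.1, 0.3, -2.2]
opening: 0.155
grasp_force: 58.7
```

Request:
servo_tool --commands "0 0 0 2.5 0 3.5 0; 0 0 0 0 0 0 0"

```text
time_s: 10.12
eef_pos: [0.4751, -0.0618, 0.151]
eef_rot: [0.299, 0.016, 0.954, -0.006]
wrist_force: [-0.3, 0.1, -0.9]
opening: 0.153
grasp_force: 58.7
```

Run:
```python
from h import *
where()
```

```text
t 10.125 grasp [ 0.4642 -0.0614  0.1666] tilt 34.8 az -2.0 yz -0.001 F [-0.3  0.1 -0.9] open 0.153 gf 59 q [-0.62 -0.42  2.4   0.51  0.7  -2.47]
```

Request:
servo_tool --commands "0 0 0 1.2 0 1.6 0; 0 0 0 1.2 0 1.6 0; 0 0 0 0 0 0 0"

```text
time_s: 10.5
eef_pos: [0.4749, -0.0617, 0.1469]
eef_rot: [0.299, 0.016, 0.954, -0.006]
wrist_force: [-0.4, -0.1, -1.6]
opening: 0.158
grasp_force: 58.8
```

Request:
servo_tool --commands "0 0 0 0.6 0 0.8 0; 0 0 0 0 0 0 0"

```text
time_s: 10.75
eef_pos: [0.4756, -0.0619, 0.1469]
eef_rot: [0.3, 0.016, 0.954, -0.006]
wrist_force: [-0.5, 1.2, 5.8]
opening: 0.157
grasp_force: 59.2
```

Request:
servo_tool --commands "0 0 0 0.6 0 0.8 0; 0 0 0 0 0 0 0"

```text
time_s: 11.0
eef_pos: [0.4764, -0.0624, 0.1469]
eef_rot: [0.301, 0.016, 0.953, -0.006]
wrist_force: [-2.4, 2.3, 9.3]
opening: 0.156
grasp_force: 59.6
```

Request:
servo_tool --commands "0 0 0 -9.4 0 -13.5 0; 0 0 0 -9.4 0 -13.5 0; 0 0 0 -9.4 0 -13.5 0; 0 0 0 -9.4 0 -13.5 0; 0 0 0 0 0 0 0"

```text
time_s: 11.62
eef_pos: [0.4753, -0.062, 0.2116]
eef_rot: [0.3, 0.016, 0.954, -0.006]
wrist_force: [0.5, 0.7, -1.3]
opening: 0.151
grasp_force: 58.7
```

Request:
servo_tool --commands "0 0 0 9.4 0 13.5 0; 0 0 0 9.4 0 13.5 0; 0 0 0 9.4 0 13.5 0; 0 0 0 9.2 0 13.2 0; 0 0 0 0 0 0 0"

```text
time_s: 12.25
eef_pos: [0.4739, -0.0611, 0.1432]
eef_rot: [0.298, 0.016, 0.954, -0.005]
wrist_force: [-0.8, 0.2, -0.5]
opening: 0.153
grasp_force: 59.5
```

Run:
```python
from h import *
where()
```

```text
t 12.25 grasp [ 0.4631 -0.0608  0.1589] tilt 34.7 az -1.9 yz 0.000 F [-0.8  0.2 -0.5] open 0.153 gf 60 q [-0.62 -0.41  2.41  0.52  0.69 -2.49]
```

Request:
servo_tool --commands "0 0 0 0.9 0 1.2 0; 0 0 0 0 0 0 0"

```text
time_s: 12.5
eef_pos: [0.4745, -0.0615, 0.1434]
eef_rot: [0.299, 0.016, 0.954, -0.005]
wrist_force: [-1.1, -0.2, -0.8]
opening: 0.153
grasp_force: 59.5
```

Run:
```python
from h import *
where()
im={n:camera(n) for n in C}
s=im["side"][100:250,220:400];t=im["top"][170:280,190:300]
cv2.imwrite("pics/b5.png",np.hstack([cv2.resize(s,(420,350),interpolation=2),cv2.resize(t,(350,350),interpolation=2)]))
```

```text
t 12.5 grasp [ 0.4637 -0.0612  0.159 ] tilt 34.8 az -2.0 yz -0.001 F [-1.1 -0.2 -0.8] open 0.153 gf 60 q [-0.62 -0.4   2.41  0.52  0.68 -2.49]
```

View pics/b5.png

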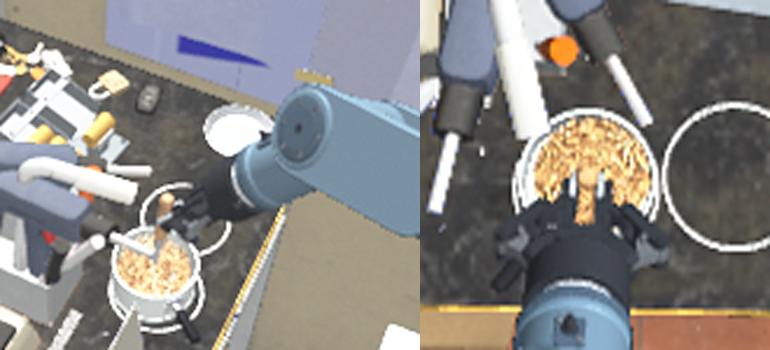

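Request:
servo_tool --commands "0 0 0 1.2 0 1.6 0; 0 0 0 0 0 0 0; 0 0 0 0 0 0 0"

```text
time_s: 12.98
eef_pos: [0.4759, -0.0624, 0.1433]
eef_rot: [0.301, 0.016, 0.954, -0.006]
wrist_force: [0.7, 0.3, 5.7]
opening: 0.151
grasp_force: 59.7
```

Request:
servo_tool --commands "0 0 0 -9.5 0 -13.7 0; 0 0 0 -9.5 0 -13.7 0; 0 0 0 -9.5 0 -13.7 0; 0 0 0 -9.5 0 -13.7 0; 0 0 0 0 0 0 0"

```text
time_s: 13.6
eef_pos: [0.4751, -0.062, 0.2094]
eef_rot: [0.3, 0.015, 0.954, -0.006]
wrist_force: [0.7, 0.6, -1.1]
opening: 0.152
grasp_force: 59.4
```

Request:
servo_tool --commands "0 0 0 9.5 0 13.7 0; 0 0 0 9.5 0 13.7 0; 0 0 0 9.5 0 13.7 0; 0 0 0 5.5 0 8.2 0; 0 0 0 2 0 2.5 0"

```text
time_s: 14.22
eef_pos: [0.474, -0.0613, 0.144]
eef_rot: [0.298, 0.016, 0.954, -0.005]
wrist_force: [0.5, 0.4, -1.9]
opening: 0.148
grasp_force: 59.4
```

Request:
servo_tool --commands "0 0 0 0.6 0 0.8 0; 0 0 0 0.6 0 0.8 0; 0 0 0 0 0 0 0"

```text
time_s: 14.6
eef_pos: [0.4749, -0.0619, 0.1439]
eef_rot: [0.3, 0.016, 0.954, -0.006]
wrist_force: [0.1, -0.3, -0.5]
opening: 0.153
grasp_force: 59.5
```

Request:
servo_tool --commands "0 0 0 0.9 0 1.2 0; 0 0 0 0 0 0 0"

```text
time_s: 14.85
eef_pos: [0.4759, -0.0624, 0.1436]
eef_rot: [0.301, 0.016, 0.954, -0.006]
wrist_force: [1.2, 0.6, 6.5]
opening: 0.151
grasp_force: 59.8
```

Request:
servo_tool --commands "0 0 0 -9.5 0 -13.7 0; 0 0 0 -9.5 0 -13.7 0; 0 0 0 -9.5 0 -13.7 0; 0 0 0 -9.5 0 -13.7 0; 0 0 0 0 0 0 0"

```text
time_s: 15.48
eef_pos: [0.4749, -0.062, 0.2096]
eef_rot: [0.3, 0.015, 0.954, -0.006]
wrist_force: [0.5, 0.3, -1.5]
opening: 0.157
grasp_force: 59.5
```

Request:
servo_tool --commands "0 0 0 0 0 0 0; 0 0 0 -5 0 -7 0; 0 0 0 -5 0 -7 0; 0 0 0 0 0 0 0"

```text
time_s: 15.98
eef_pos: [0.4752, -0.0619, 0.2269]
eef_rot: [0.3, 0.016, 0.954, -0.006]
wrist_force: [0.8, -0.1, -1.0]
opening: 0.147
grasp_force: 59.5
```

Run:
```python
from h import *
where()
p,R=state();t=34.8;P=lambda T,a:(np.array(T),ori(a,t))
W=[P(p+[-.026,-.003,0],-2),P(g2t((.438,-.15,.24),ori(-13,t)),-13),P(g2t((.44,-.25,.24),ori(-25,t)),-25),P(g2t((.460,-.387,.24),ori(-45,t)),-45)]
rows(W,claw=0,mm=30,deg=4.2)
im={n:camera(n) for n in C}
for n in C: print(n,findcirc(n,im[n],(.4665,-.0597),.059,.066,w=.02))
```

```text
t 15.975 grasp [ 0.4643 -0.0616  0.2425] tilt 34.9 az -2.1 yz -0.002 F [ 0.8 -0.1 -1. ] open 0.147 gf 60 q [-0.62 -0.55  2.31  0.41  0.9  -2.34]
-0.001 0.002 0.002 21.2 -3.9 -14.8 0; 0.037 0 0.053 -0.2 -29.1 1.2 0; 0.036 0 0.052 -1.7 -29.1 2.2 0; 0.037 0 0.053 -3.2 -28.8 3.3 0; 0.03 0 0.043 -5 -24.8 3.5 0
0.03 0 0.043 -6 -24.5 4.1 0; 0.029 0 0.043 -7.1 -24 5 0; 0.03 0 0.043 -8 -23.6 5.6 0; 0.04 0 0.057 -12.4 -23.9 8.6 0; 0.04 0 0.058 -13.7 -22.7 9.5 0
0.04 0 0.057 -15 -21.6 10.4 0; 0.04 0 0.057 -16.2 -20.2 11.3 0; 0.04 0 0.058 -17.3 -18.8 12 0
side (array([ 0.4655, -0.0577]), np.float64(110.96864058661724))
top (array([ 0.4685, -0.0607]), np.float64(83.42428272245644))
```

Request:
servo_tool --commands "0 0 0 21 -4 -15 0; 0.037 0 0.053 0 -29 1 0; 0.037 0 0.053 -1.5 -29 2 0; 0.037 0 0.053 -3 -29 3.5 0; 0.03 0 0.043 -5 -25 3.5 0"

```text
time_s: 16.7
eef_pos: [0.4476, -0.1789, 0.223]
eef_rot: [0.296, 0.134, 0.945, -0.043]
wrist_force: [-1.0, -0.2, -1.3]
opening: 0.149
grasp_force: 59.5
```

Request:
servo_tool --commands "0.03 0 0.043 -6 -24.5 4 0; 0.03 0 0.043 -7 -24 5 0; 0.03 0 0.043 -8 -23.5 5.5 0; 0.04 0 0.057 -12.5 -24 8.5 0; 0.04 0 0.057 -13.5 -22.5 9.5 0"

```text
time_s: 17.32
eef_pos: [0.4556, -0.3117, 0.2236]
eef_rot: [0.287, 0.272, 0.914, -0.086]
wrist_force: [-0.6, -0.1, -1.2]
opening: 0.152
grasp_force: 59.5
```

Request:
servo_tool --commands "0.04 0 0.057 -15 -21.5 10.5 0; 0.04 0 0.057 -16 -20 11.5 0; 0.04 0 0.057 -17.5 -19 12 0; 0 0 0 0 0 0 0"

```text
time_s: 17.82
eef_pos: [0.4668, -0.3957, 0.2234]
eef_rot: [0.276, 0.365, 0.881, -0.116]
wrist_force: [0.2, 0.6, -1.5]
opening: 0.152
grasp_force: 59.2
```

Run:
```python
from h import *
where()
p,R=state();t=34.8
T=g2t((.462,-.388,.166),ori(-45,t)); rows([(T,ori(-45,t),5)],claw=0,mm=20)
im={n:camera(n) for n in C}
print([circ(n,im[n],(.463,-.388),.056,.014,thr=170)[0] for n in C])
s=im["side"][80:210,270:420];t=im["top"][160:270,300:410]
cv2.imwrite("pics/b6.png",np.hstack([cv2.resize(s,(404,350),interpolation=2),cv2.resize(t,(350,350),interpolation=2)]))
```

```text
t 17.825 grasp [ 0.4592 -0.388   0.239 ] tilt 34.9 az -45.3 yz -0.002 F [ 0.2  0.6 -1.5] open 0.152 gf 59 q [-0.95 -0.14  2.03  0.15  0.65 -1.82]
-0.001 0 0 8 0.4 12.2 0; 0 0.001 0 8 0.5 12.2 0; -0.001 0 0 8.1 0.4 12.2 0; 0 0 0 8 0.4 12.3 0; -0.001 0 0.001 8 0.4 12.2 0
[array([ 0.46238111, -0.38732602]), array([ 0.46238855, -0.39304459])]
```

View pics/b6.png

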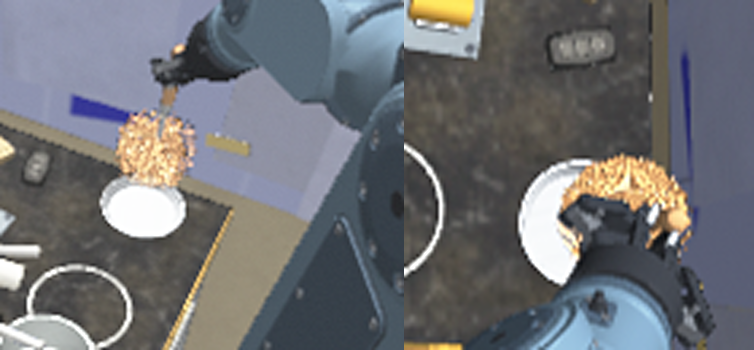

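Request:
servo_tool --commands "0 0 0 8 0.5 12 0; 0 0 0 8 0.5 12 0; 0 0 0 8 0.5 12 0; 0 0 0 8 0.5 12 0; 0 0 0 8 0.5 12 0"

```text
time_s: 18.55
eef_pos: [0.4691, -0.3936, 0.1505]
eef_rot: [0.276, 0.365, 0.882, -0.116]
wrist_force: [-0.2, -0.9, -1.8]
opening: 0.152
grasp_force: 59.5
```

Request:
servo_tool --commands "0 0 0 1.2 0 1.6 0; 0 0 0 1.2 0 1.6 0; 0 0 0 0 0 0 0"

```text
time_s: 18.92
eef_pos: [0.4692, -0.3939, 0.1482]
eef_rot: [0.277, 0.365, 0.881, -0.116]
wrist_force: [-1.1, -0.5, -0.7]
opening: 0.151
grasp_force: 59.5
```

Request:
servo_tool --commands "0 0 0 0.9 0 1.2 0; 0 0 0 0.9 0 1.2 0; 0 0 0 0 0 0 0"

```text
time_s: 19.3
eef_pos: [0.4699, -0.3947, 0.1467]
eef_rot: [0.278, 0.364, 0.881, -0.117]
wrist_force: [-0.8, 1.5, 4.7]
opening: 0.153
grasp_force: 59.9
```

Run:
```python
from h import *
where()
```

```text
t 19.3 grasp [ 0.4622 -0.3869  0.1623] tilt 35.1 az -45.2 yz -0.003 F [-0.8  1.5  4.7] open 0.153 gf 60 q [-0.94 -0.01  2.09  0.2   0.46 -1.88]
```

Request:
servo_tool --commands "0 0 0 0.9 0 1.2 0; 0 0 0 0.9 0 1.2 0; 0 0 0 0 0 0 0"

```text
time_s: 19.68
eef_pos: [0.4715, -0.3965, 0.147]
eef_rot: [0.281, 0.364, 0.88, -0.118]
wrist_force: [-1.7, 5.3, 15.5]
opening: 0.151
grasp_force: 60.7
```

Request:
servo_tool --commands "0 0 0 0.9 0 1.2 0; 0 0 0 0.9 0 1.2 0; 0 0 0 0 0 0 0; 0 0 0 0 0 0 0"

```text
time_s: 20.18
eef_pos: [0.4729, -0.3983, 0.1473]
eef_rot: [0.284, 0.364, 0.879, -0.12]
wrist_force: [-2.4, 7.4, 25.4]
opening: 0.154
grasp_force: 61.4
```

Request:
servo_tool --commands "0 0 0 -1.2 0 -1.6 0; 0 0 0 -1.2 0 -1.6 0; 0 0 0 -1.2 0 -1.6 0; 0 0 0 0 0 0 0"

```text
time_s: 20.68
eef_pos: [0.4697, -0.3945, 0.1464]
eef_rot: [0.278, 0.364, 0.881, -0.117]
wrist_force: [-0.8, 2.2, 8.3]
opening: 0.151
grasp_force: 60.0
```

Run:
```python
from h import *
where()
im={n:camera(n) for n in C}
i0={n:cv2.imread(f"pics/{n}0.png") for n in C}
f=lambda i:np.hstack([cv2.resize(i["side"][100:175,290:365],(380,290),interpolation=2),cv2.resize(i["top"][190:265,320:395],(380,290),interpolation=2)])
cv2.imwrite("pics/b7.png",np.vstack([f(i0),f(im)]))
```

```text
t 20.675 grasp [ 0.462  -0.3867  0.162 ] tilt 35.1 az -45.2 yz -0.003 F [-0.8  2.2  8.3] open 0.151 gf 60 q [-0.94 -0.01  2.09  0.2   0.46 -1.88]
```

View pics/b7.png

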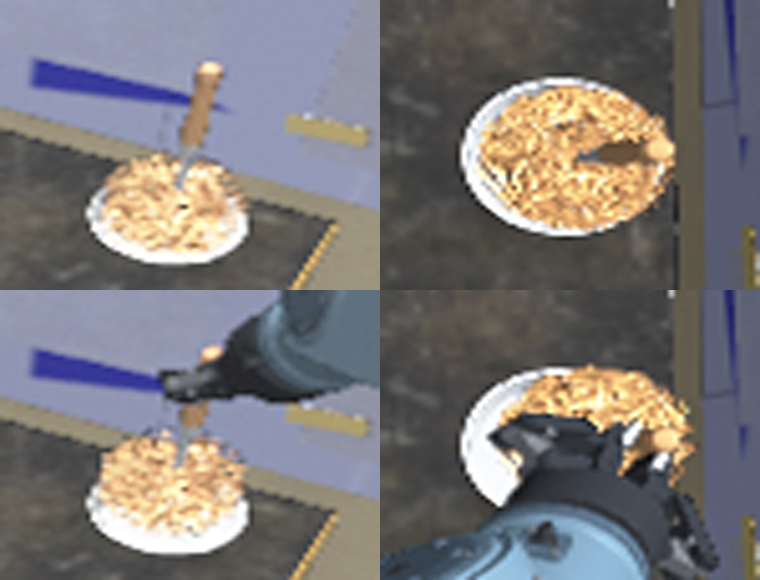

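Request:
servo_tool --commands "0 0 0 -5 0 -7 0; 0 0 0 -2 0 -3 0; 0 0.039 0 0.7 0 0 0; 0 0.039 0 0.7 0 0 0; 0 0 0 0 0 0 0"

```text
time_s: 21.4
eef_pos: [0.4684, -0.3931, 0.1564]
eef_rot: [0.242, 0.369, 0.892, -0.102]
wrist_force: [0.6, -0.5, -1.2]
opening: 0.153
grasp_force: 59.7
```

Run:
```python
from h import *
where()
im={n:camera(n) for n in C}
i0={n:cv2.imread(f"pics/{n}0.png") for n in C}
f=lambda i:np.hstack([cv2.resize(i["side"][100:175,290:365],(380,290),interpolation=2),cv2.resize(i["top"][190:265,320:395],(380,290),interpolation=2)])
cv2.imwrite("pics/b8.png",np.vstack([f(i0),f(im)]))
# head centroid by colour
def cen(i,n,box):
    y0,y1,x0,x1=box;h=cv2.cvtColor(i[n],cv2.COLOR_BGR2HSV)[y0:y1,x0:x1];m=(h[...,0]>5)&(h[...,0]<25)&(h[...,1]>60)&(h[...,2]>120)
    v,u=np.nonzero(m);return np.percentile(u,[3,50,97])+x0,np.percentile(v,[3,50,97])+y0,m.sum()
for i in(i0,im):print(cen(i,"side",(137,160,290,365)),cen(i,"top",(190,265,320,395)))
```

```text
t 21.4 grasp [ 0.4616 -0.3863  0.1727] tilt 30.5 az -45.3 yz -0.003 F [ 0.6 -0.5 -1.2] open 0.153 gf 60 q [-0.93 -0.01  2.03  0.13  0.6  -1.81]
(array([311.91, 322.  , 337.  ]), array([141., 150., 159.]), np.int64(398)) (array([342., 358., 375.]), array([214., 230., 247.]), np.int64(959))
(array([312., 323., 338.]), array([139., 149., 158.]), np.int64(445)) (array([343. , 363.5, 380. ]), array([213., 221., 240.]), np.int64(358))
```

View pics/b8.png

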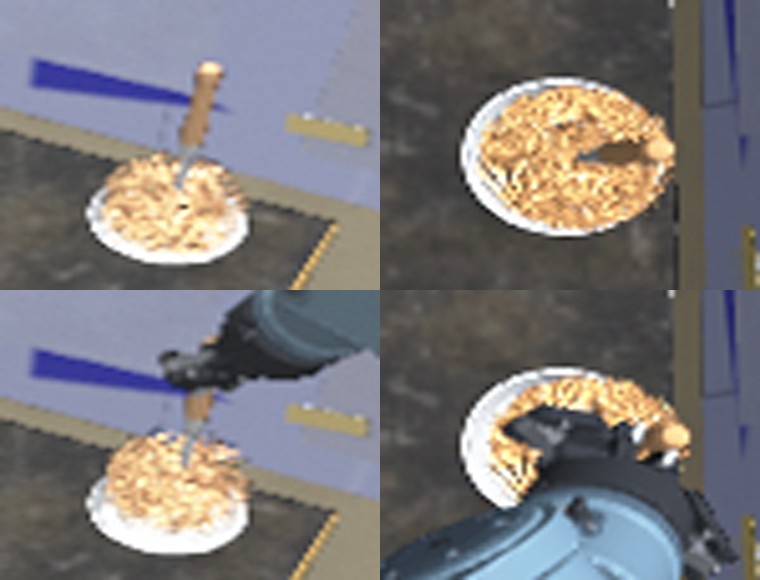

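Request:
servo_tool --commands "0 0 0 2.5 3 -1.5 0; 0 0 0 2.5 0 4.3 0; 0 0 0 2.5 0 4.3 0; 0 0 0 0 0 0 0"

```text
time_s: 22.0
eef_pos: [0.4679, -0.3882, 0.1452]
eef_rot: [0.241, 0.369, 0.892, -0.101]
wrist_force: [-0.3, 0.7, -1.5]
opening: 0.147
grasp_force: 59.5
```

Request:
servo_tool --commands "0 0 0 1 0 1.7 0; 0 0 0 0 0 0 0"

```text
time_s: 22.25
eef_pos: [0.4682, -0.3886, 0.1441]
eef_rot: [0.242, 0.369, 0.892, -0.102]
wrist_force: [-0.2, 0.1, -1.0]
opening: 0.152
grasp_force: 59.6
```

Request:
servo_tool --commands "0 0 0 1 0 1.7 0; 0 0 0 0 0 0 0"

```text
time_s: 22.5
eef_pos: [0.4682, -0.3885, 0.142]
eef_rot: [0.242, 0.369, 0.892, -0.102]
wrist_force: [-0.0, 0.4, -0.2]
opening: 0.15
grasp_force: 59.6
```

Run:
```python
from h import *
where()
```

```text
t 22.5 grasp [ 0.4614 -0.3817  0.1584] tilt 30.4 az -45.2 yz -0.003 F [-0.   0.4 -0.2] open 0.150 gf 60 q [-0.93  0.01  2.04  0.13  0.56 -1.81]
```

Request:
servo_tool --commands "0 0 0 0.5 0 0.8 0; 0 0 0 0 0 0 0; 0 0 0 0 0 0 0"

```text
time_s: 22.88
eef_pos: [0.4682, -0.3886, 0.1413]
eef_rot: [0.242, 0.369, 0.892, -0.102]
wrist_force: [-1.1, -0.3, -1.1]
opening: 0.15
grasp_force: 59.6
```

Request:
servo_tool --commands "0 0 0 0 0 0 0.3; 0 0 0 0 0 0 0.6; 0 0 0 0 0 0 1; 0 0 0 0 0 0 1; 0 0 0 0 0 0 1"

```text
time_s: 23.5
eef_pos: [0.4682, -0.3886, 0.1413]
eef_rot: [0.242, 0.369, 0.892, -0.102]
wrist_force: [-0.4, 0.4, -0.4]
opening: 0.999
grasp_force: 0.0
```

Request:
servo_tool --commands "0 0 0 0 0 -15 1; 0 0 0 0 0 -25 1; 0 0 0 0 0 -30 1; 0 0 0 0 0 -30 1; 0 0 0 0 0 0 1"

```text
time_s: 24.12
eef_pos: [0.4331, -0.3534, 0.2303]
eef_rot: [0.244, 0.369, 0.891, -0.103]
wrist_force: [-0.3, 0.2, 0.2]
opening: 0.996
grasp_force: 0.0
```

Run:
```python
from h import *
where()
im={n:camera(n) for n in C}
i0={n:cv2.imread(f"pics/{n}0.png") for n in C}
def cen(i,n,box):
    y0,y1,x0,x1=box;h=cv2.cvtColor(i[n],cv2.COLOR_BGR2HSV)[y0:y1,x0:x1];m=(h[...,0]>5)&(h[...,0]<25)&(h[...,1]>60)&(h[...,2]>120)
    v,u=np.nonzero(m);return np.percentile(u,[3,50,97])+x0,np.percentile(v,[3,50,97])+y0,m.sum()
for i in(i0,im):print(cen(i,"side",(137,160,290,365)),cen(i,"side",(112,130,320,345)),cen(i,"top",(190,265,320,395)))
f=lambda i:np.hstack([cv2.resize(i["side"][100:175,290:365],(380,290),interpolation=2),cv2.resize(i["top"][190:265,320:395],(380,290),interpolation=2)])
cv2.imwrite("pics/b9.png",f(im))
for n in C: print(n,findcirc(n,im[n],(.4665,-.0597),.059,.066,w=.05))
cv2.imwrite("pics/top9.png",im["top"]);cv2.imwrite("pics/side9.png",im["side"])
```

```text
t 24.125 grasp [ 0.4263 -0.3465  0.2466] tilt 30.7 az -45.3 yz -0.003 F [-0.3  0.2  0.2] open 0.996 gf 0 q [-0.95 -0.25  2.08  0.11  0.78 -1.79]
(array([311.91, 322.  , 337.  ]), array([141., 150., 159.]), np.int64(398)) (array([328., 330., 332.]), array([117.38, 123.  , 129.  ]), np.int64(47)) (array([342., 358., 375.]), array([214., 230., 247.]), np.int64(959))
(array([311., 323., 337.]), array([141.91, 151.  , 159.  ]), np.int64(398)) (array([328., 330., 332.]), array([121.75, 126.  , 129.  ]), np.int64(26)) (array([343., 360., 375.]), array([214., 228., 246.]), np.int64(751))
side (array([ 0.4665, -0.0597]), np.float64(142.56201774358854))
top (array([ 0.4665, -0.0607]), np.float64(131.97239124054525))
```

Run:
```python
from h import *
np.set_printoptions(precision=3,suppress=True)
a=-38.5;g=np.array([.3913,-.0006,.048])
for t in(12,20,25):
    R=ori(a,t)
    for G in(g,g-R[:,2]*.09,g+[.0068,-.1325,0]):print(t,ik(g2t(G,R),R))
R=ori(a,20);T=g2t(g,R)
rows([((.36,-.20,.25),ori(-40,22)),(T-R[:,2]*.09,R)],claw=.6,mm=40,deg=6)
rows([(T,R,4)],claw=.6,start=(T-R[:,2]*.09,R))
```

```text
12 [-0.238 -0.203  2.396 -0.127  0.762  0.518]
12 [-0.213 -0.391  2.332 -0.109  1.015  0.508]
12 [-0.596 -0.152  2.354 -0.024  0.731  0.092]
20 [-0.18  -0.267  2.473 -0.273  0.643  0.687]
20 [-0.126 -0.49   2.426 -0.226  0.916  0.658]
20 [-0.586 -0.24   2.454 -0.054  0.581  0.126]
25 [-0.138 -0.295  2.518 -0.407  0.574  0.839]
25 [-0.061 -0.539  2.482 -0.326  0.861  0.782]
25 [-0.578 -0.29   2.515 -0.085  0.483  0.161]
-0.008 0.029 -0.015 25.1 11.3 -20.1 0.6; -0.008 0.03 -0.016 25.6 11.9 -19.3 0.6; -0.009 0.029 -0.015 25.9 12.4 -18.3 0.6; -0.008 0.03 -0.016 26.2 13 -17.6 0.6; -0.008 0.029 -0.015 26.6 13.5 -16.6 0.6
-0.001 0.005 -0.004 24.3 24.6 11 0.6; -0.002 0.005 -0.003 24.1 24.7 11.2 0.6; -0.001 0.005 -0.004 23.9 24.7 11.4 0.6; -0.001 0.005 -0.003 23.9 24.8 11.5 0.6; -0.002 0.005 -0.004 23.6 24.9 11.6 0.6
-0.001 0.005 -0.003 23.6 25 11.8 0.6; -0.001 0.005 -0.004 23.4 25 11.9 0.6
0 0 0 0 0 22.5 0.6; 0 0 0 0 0 22.5 0.6; 0 0 0 0 0 22.5 0.6; 0 0 0 0 0 22.5 0.6
```

Request:
servo_tool --commands "-0.008 0.03 -0.015 25 11.5 -20 0.6; -0.008 0.03 -0.016 25.5 12 -19.5 0.6; -0.008 0.03 -0.015 26 12.5 -18.5 0.6; -0.008 0.03 -0.016 26 13 -17.5 0.6; -0.008 0.03 -0.015 26.5 13.5 -16.5 0.6"

```text
time_s: 24.85
eef_pos: [0.3598, -0.1987, 0.2492]
eef_rot: [0.176, 0.336, 0.923, -0.064]
wrist_force: [0.1, 0.3, 0.7]
opening: 0.601
grasp_force: 0.0
```

Request:
servo_tool --commands "-0.001 0.005 -0.004 24.5 24.5 11 0.6; -0.001 0.005 -0.004 24 24.5 11 0.6; -0.001 0.005 -0.004 24 25 11.5 0.6; -0.001 0.005 -0.004 24 25 11.5 0.6; -0.001 0.005 -0.004 23.5 25 11.5 0.6"

```text
time_s: 25.48
eef_pos: [0.3684, -0.045, 0.1525]
eef_rot: [0.166, 0.327, 0.928, -0.06]
wrist_force: [0.9, -0.5, -0.2]
opening: 0.596
grasp_force: 0.0
```

Request:
servo_tool --commands "-0.001 0.005 -0.004 23.5 25 12 0.6; -0.001 0.005 -0.004 23.5 25 12 0.6; 0 0 0 0 0 0 0.6"

```text
time_s: 25.85
eef_pos: [0.3701, 0.0171, 0.1123]
eef_rot: [0.159, 0.321, 0.932, -0.059]
wrist_force: [0.3, -0.2, -0.3]
opening: 0.599
grasp_force: 0.0
```

Run:
```python
from h import *
where()
im={n:camera(n) for n in C}
for n in C: print(n,findcirc(n,im[n],(.4665,-.0597),.059,.066,w=.05))
R=ori(-38.5,20);T=g2t([.3913,-.0006,.048],R)
rows([(T-R[:,2]*.045,R,3),(T,R,3)],claw=.6)
```

```text
t 25.85 grasp [0.3652 0.0211 0.1302] tilt 19.5 az -39.3 yz -0.007 F [ 0.3 -0.2 -0.3] open 0.599 gf 0 q [-0.1  -0.39  2.37 -0.24  0.89 -0.88]
side (array([ 0.4665, -0.0587]), np.float64(141.95653652579009))
top (array([ 0.4675, -0.0607]), np.float64(132.2371897468075))
-0.001 -0.002 0.002 -0.4 0 15 0.6; -0.002 -0.001 0.002 -0.3 -0.1 15.1 0.6; -0.001 -0.002 0.001 -0.3 -0.1 15 0.6; 0 0 0 0 0 15 0.6; 0 0 0 0 0 15 0.6
0 0 0 0 0 15 0.6
```

Request:
servo_tool --commands "0 0 0.003 0 0 15 0.6; 0 0 0.003 0 0 15 0.6; 0 0 0 0 0 15 0.6; 0 0 0 0 0 15 0.6; 0 0 0 0 0 12 0.6"

```text
time_s: 26.58
eef_pos: [0.392, -0.0018, 0.0478]
eef_rot: [0.163, 0.327, 0.929, -0.058]
wrist_force: [0.2, -0.4, 0.5]
opening: 0.601
grasp_force: 0.0
```

Request:
servo_tool --commands "0 0 0 0 0 9 0.6; 0 0 0 0 0 3 0.6; 0 0 0 0 0 0 0.6"

```text
time_s: 26.95
eef_pos: [0.3945, -0.0031, 0.0365]
eef_rot: [0.162, 0.327, 0.929, -0.058]
wrist_force: [0.9, -0.1, -0.8]
opening: 0.6
grasp_force: 0.0
```

Run:
```python
from h import *
where()
im={n:camera(n) for n in C}
for n in C: print(n,findcirc(n,im[n],(.4665,-.0597),.059,.066,w=.05))
s=im["side"][150:260,220:360];t=im["top"][190:270,190:290]
cv2.imwrite("pics/h1.png",np.hstack([cv2.resize(s,(420,330),interpolation=2),cv2.resize(t,(378,330),interpolation=2)]))
```

```text
t 26.95 grasp [0.3895 0.0009 0.0544] tilt 19.8 az -39.1 yz -0.002 F [ 0.9 -0.1 -0.8] open 0.600 gf 0 q [-0.16 -0.13  2.38 -0.3   0.61 -0.83]
side (array([ 0.4665, -0.0587]), np.float64(142.29540046728363))
top (array([ 0.4675, -0.0607]), np.float64(132.24183192902535))
```

View pics/h1.png

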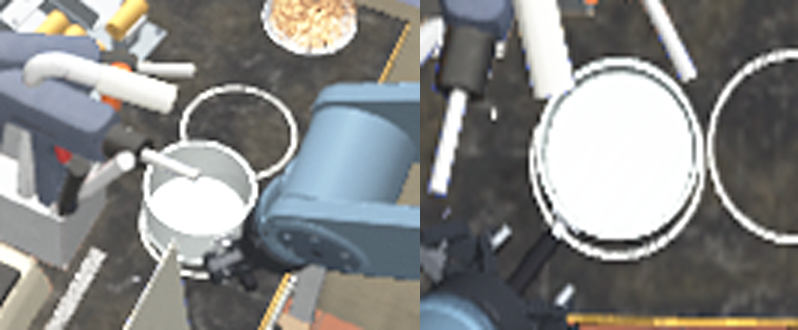

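Request:
servo_tool --commands "0 0 0 1 0 2.8 0.6; 0 0 0 1 0 2.8 0.6; 0 0 0 0 0 0 0.3; 0 0 0 0 0 0 0; 0 0 0 0 0 0 0"

```text
time_s: 27.68
eef_pos: [0.3946, -0.0027, 0.0306]
eef_rot: [0.162, 0.326, 0.929, -0.058]
wrist_force: [-1.5, 1.7, 3.0]
opening: 0.13
grasp_force: 58.6
```

Request:
servo_tool --commands "0 0 0 0 0 0 0; 0 0 0 0 0 0 0; 0 0 0 0 0 0 0; 0 0 0 0 0 0 0"

```text
time_s: 28.18
eef_pos: [0.3946, -0.0027, 0.0306]
eef_rot: [0.162, 0.326, 0.929, -0.058]
wrist_force: [-1.6, 2.9, 4.8]
opening: 0.127
grasp_force: 58.9
```

Run:
```python
from h import *
where()
im={n:camera(n) for n in C}
for n in C: print(n,findcirc(n,im[n],(.4665,-.0597),.059,.066,w=.05))
p,R=state()
rows([(p+[.0063,-.1325,0],R)],claw=0,mm=14)
```

```text
t 28.175 grasp [0.3896 0.0013 0.0485] tilt 19.8 az -39.0 yz -0.002 F [-1.6  2.9  4.8] open 0.127 gf 59 q [-0.16 -0.11  2.38 -0.31  0.59 -0.82]
side (array([ 0.4665, -0.0597]), np.float64(141.52424406087292))
top (array([ 0.4665, -0.0607]), np.float64(133.25207744287877))
0 0 0 -8.3 -9.9 3 0; 0 0 0 -8.2 -10 3 0; 0 0 0 -8.3 -9.9 3 0; 0 0 0 -8.2 -10 3 0; 0 0 0 -8.3 -9.9 3 0
0 0 0 -8.2 -10 3 0; 0 0 0 -8.3 -9.9 3 0; 0 0 0 -8.2 -10 2.9 0; 0 0 0 -8.3 -9.9 3 0; 0 0 0 -8.2 -10 3 0
```

Request:
servo_tool --commands "0 0 0 -4.2 -5 1.4 0; 0 0 0 -8.3 -10 2.9 0; 0 0 0 -8.3 -10 2.9 0; 0 0 0 -4 -4.9 1.5 0; 0 0 0 0 0 0 0"

```text
time_s: 28.9
eef_pos: [0.3962, -0.043, 0.0307]
eef_rot: [0.162, 0.327, 0.929, -0.058]
wrist_force: [1.5, -0.3, -1.5]
opening: 0.131
grasp_force: 58.6
```

Run:
```python
from h import *
where()
im={n:camera(n) for n in C}
for n in C: print(n,findcirc(n,im[n],(.469,-.099),.059,.066,w=.03))
```

```text
t 28.9 grasp [ 0.3912 -0.039   0.0485] tilt 19.8 az -39.1 yz -0.002 F [ 1.5 -0.3 -1.5] open 0.131 gf 59 q [-0.3  -0.13  2.39 -0.24  0.56 -1.  ]
side (array([ 0.468, -0.099]), np.float64(142.1781691512718))
top (array([ 0.47, -0.1 ]), np.float64(145.21727623512962))
```

Request:
servo_tool --commands "0 0 0 -4.2 -5 1.6 0; 0 0 0 -8.3 -10 3.1 0; 0 0 0 -8.3 -10 3.1 0; 0 0 0 -8.3 -10 3.1 0; 0 0 0 -8.3 -10 3.1 0"

```text
time_s: 29.62
eef_pos: [0.3995, -0.1024, 0.0305]
eef_rot: [0.162, 0.326, 0.93, -0.058]
wrist_force: [-1.2, 7.4, 6.3]
opening: 0.129
grasp_force: 60.0
```

Request:
servo_tool --commands "0 0 0 -8.3 -10 3 0; 0 0 0 -8.3 -10 3 0; 0 0 0 -4.1 -4.8 1.5 0; 0 0 0 0 0 0 0"

```text
time_s: 30.12
eef_pos: [0.4014, -0.1361, 0.0306]
eef_rot: [0.163, 0.326, 0.929, -0.058]
wrist_force: [2.2, -0.2, 0.4]
opening: 0.127
grasp_force: 58.9
```

Run:
```python
from h import *
where()
im={n:camera(n) for n in C}
for n in C: print(n,findcirc(n,im[n],(.473,-.193),.059,.066,w=.03),circ(n,im[n],(.4733,-.1927),.065,0,thr=170,tol=.004))
```

```text
t 30.125 grasp [ 0.3963 -0.1321  0.0485] tilt 19.9 az -39.0 yz -0.002 F [ 2.2 -0.2  0.4] open 0.127 gf 59 q [-0.58 -0.1   2.37 -0.07  0.52 -1.42]
side (array([ 0.474, -0.191]), np.float64(147.84992948061262)) (array([ 0.47303928, -0.19194578]), 93, np.float64(0.0014120207989039434))
top (array([ 0.474, -0.194]), np.float64(138.87651866339968)) (array([ 0.47379156, -0.19374777]), 197, np.float64(0.0012909480128154348))
```

Request:
servo_tool --commands "0 0 0 0 0 0 0.3; 0 0 0 0 0 0 0.6; 0 0 0 0 0 0 0.6; 0 0 0 0 0 -10 0.6; 0 0 0 0 0 -20 0.6"

```text
time_s: 30.85
eef_pos: [0.3922, -0.1288, 0.0585]
eef_rot: [0.161, 0.326, 0.93, -0.058]
wrist_force: [0.3, -0.0, 0.7]
opening: 0.602
grasp_force: 0.0
```

Request:
servo_tool --commands "0 0 0 0 0 -30 0.6; 0 0 0 0 0 -40 0.6; 0 0 0 0 0 -40 0.8; 0 0 0 0 0 0 1"

```text
time_s: 31.35
eef_pos: [0.3656, -0.1066, 0.1662]
eef_rot: [0.166, 0.326, 0.929, -0.059]
wrist_force: [0.0, -0.2, 0.5]
opening: 0.978
grasp_force: 0.0
```

Run:
```python
from h import *
np.set_printoptions(precision=4,suppress=True)
where()
im={n:camera(n) for n in C}
for n in C: print(n,findcirc(n,im[n],(.473,-.193),.059,.066,w=.03))
i0={n:cv2.imread(f"pics/{n}9.png") for n in C}
for n,ims in(("top",im["top"]),("side",cv2.imread("pics/side0.png")),("side",i0["side"])):
    h=cv2.cvtColor(ims,cv2.COLOR_BGR2HSV);m=((h[...,0]>18)&(h[...,0]<32)&(h[...,1]>110)&(h[...,2]>90)).astype(np.uint8)
    k,l,st,ce=cv2.connectedComponentsWithStats(m,connectivity=4)
    for j in range(1,k):
        if st[j,4]>15:
            x=onz(n,ce[j],.058)
            if .55<x[0]<.8 and -.33<x[1]<-.1: 
                v,u=np.nonzero(l==j);r=cv2.minAreaRect(np.c_[u,v].astype(np.float32));print(n,st[j],ce[j],x,r)
cv2.imwrite("pics/p1.png",cv2.resize(im["top"][90:260,220:390],(600,600),interpolation=2))
```

```text
t 31.35 grasp [ 0.3605 -0.1025  0.184 ] tilt 20.3 az -38.8 yz -0.001 F [ 0.  -0.2  0.5] open 0.978 gf 0 q [-0.56 -0.56  2.36 -0.05  1.   -1.44]
side (array([ 0.473, -0.191]), np.float64(134.79691787629827))
top (array([ 0.474, -0.194]), np.float64(138.060871762097))
top [272 133  23  31 549] [282.5027 147.6648] [ 0.6882 -0.1687  0.058 ] ((282.5158996582031, 147.72738647460938), (19.234811782836914, 28.77804946899414), 8.530765533447266)
top [302 157  20  11 170] [311.4    162.1118] [ 0.6484 -0.2504  0.058 ] ((311.40997314453125, 162.1300048828125), (19.233304977416992, 8.626703262329102), 8.13010311126709)
side [256 150  13  13  59] [262.3559 156.0678] [ 0.6434 -0.2422  0.058 ] ((262.472412109375, 156.02487182617188), (4.236775875091553, 14.791553497314453), 48.01278305053711)
side [235 155   9   6  24] [239.125  158.3333] [ 0.7116 -0.1945  0.058 ] ((239.25003051757812, 159.25001525878906), (4.949747562408447, 7.071067810058594), 45.0)
side [256 149  13  13  54] [262.5741 155.4259] [ 0.6441 -0.2453  0.058 ] ((262.2500305175781, 155.75001525878906), (4.242640495300293, 14.849242210388184), 45.0)
side [235 155   9   6  28] [239.3214 158.3214] [ 0.711  -0.1949  0.058 ] ((239.25003051757812, 159.25001525878906), (4.949747562408447, 7.071067810058594), 45.0)
```

Run:
```python
from h import *
np.set_printoptions(precision=3,suppress=True)
R=ori(-7.5,0);dn=np.array([0,0,-.019])
L=np.array([.661,-.1657,.047]);Rr=np.array([.6496,-.2512,.047])
for g in(L,Rr,np.array([.474,-.1925,.03])):print(ik(g+dn,R))
W=[((.40,-.22,.20),ori(-20,5)),((.52,-.20,.16),R),(L+dn+[0,0,.08],R)]
rows(W,claw=.8,mm=45,deg=7)
```

```text
[-0.42   0.58   1.462  0.     1.099 -0.289]
[-0.539  0.614  1.411  0.     1.117 -0.408]
[-0.619  0.239  1.975  0.     0.928 -0.488]
-0.018 0.064 -0.08 -26.5 -16.7 -0.3 0.8; -0.018 0.065 -0.08 -25.1 -18.7 -2.3 0.8; -0.018 0.064 -0.079 -23.2 -20.5 -4.3 0.8; -0.018 0.065 -0.08 -21.3 -22.3 -6 0.8; -0.003 0.029 -0.073 -34 20 16.4 0.8
-0.004 0.029 -0.073 -35.8 17.3 15.3 0.8; -0.003 0.029 -0.072 -37.4 14.7 14.4 0.8; 0 0 0 -33.8 13.1 13 0.8; 0 0 0 -33.9 13.1 13 0.8; 0 0 0 -33.8 13.1 13 0.8
0 0 0 -33.9 13.1 13 0.8
```

Request:
servo_tool --commands "-0.018 0.065 -0.08 -26.5 -16.5 0 0.8; -0.018 0.065 -0.08 -25 -18.5 -2.5 0.8; -0.018 0.065 -0.08 -23 -20.5 -4.5 0.8; -0.018 0.065 -0.08 -21 -22 -6 0.8; -0.003 0.029 -0.073 -34 20 16.5 0.8"

```text
time_s: 32.08
eef_pos: [0.4402, -0.2162, 0.1853]
eef_rot: [0.026, 0.139, 0.99, -0.005]
wrist_force: [-0.3, 0.0, 0.6]
opening: 0.8
grasp_force: 0.0
```

Request:
servo_tool --commands "-0.003 0.029 -0.073 -36 17.5 15.5 0.8; -0.003 0.029 -0.073 -37.5 14.5 14.5 0.8; 0 0 0 -34 13 13 0.8; 0 0 0 -34 13 13 0.8; 0 0 0 -34 13 13 0.8"

```text
time_s: 32.7
eef_pos: [0.6259, -0.1727, 0.1155]
eef_rot: [-0.004, 0.065, 0.998, 0.001]
wrist_force: [-0.5, 0.1, 0.3]
opening: 0.802
grasp_force: 0.0
```

Request:
servo_tool --commands "0 0 0 -34 13 13 0.8; 0 0 0 0 0 0 0.8"

```text
time_s: 32.95
eef_pos: [0.6607, -0.1633, 0.101]
eef_rot: [-0.005, 0.064, 0.998, 0.002]
wrist_force: [-0.5, 0.0, 0.3]
opening: 0.803
grasp_force: 0.0
```

```bash
cat >> h.py <<'E'
ST=dict(L=np.array([.661,-.1657,.047]),R=np.array([.6496,-.2512,.047]))
RV=ori(-7.5,0)
def pots(c0=(.474,-.1925)):
    im={n:camera(n) for n in C};r={n:findcirc(n,im[n],c0,.059,.066,w=.03) for n in C};print("pot",{n:(np.round(v[0],4),round(float(v[1]),0)) for n,v in r.items()});return im
E
python3 - <<'E'
from h import *
where()
im=pots()
cv2.imwrite("pics/l1.png",np.hstack([cv2.resize(im["side"][110:230,210:330],(400,400),interpolation=2),cv2.resize(im["top"][110:230,235:355],(400,400),interpolation=2)]))
rows([(ST["L"]-[0,0,.019],RV,4)],claw=.8)
E
```

```text
t 32.95 grasp [ 0.6609 -0.1634  0.12  ] tilt 0.6 az 157.8 yz 0.003 F [-0.5  0.   0.3] open 0.803 gf 0 q [-0.42  0.52  1.39 -0.    1.24 -1.86]
pot {'side': (array([ 0.473 , -0.1915]), 147.0), 'top': (array([ 0.473 , -0.1965]), 98.0)}
0 -0.002 0 -0.5 -0.3 18.8 0.8; 0.001 -0.002 0.001 -0.4 -0.3 18.9 0.8; 0 -0.002 0 -0.4 -0.2 18.8 0.8; 0.001 -0.002 0.001 -0.3 -0.3 18.9 0.8
```

View pics/l1.png

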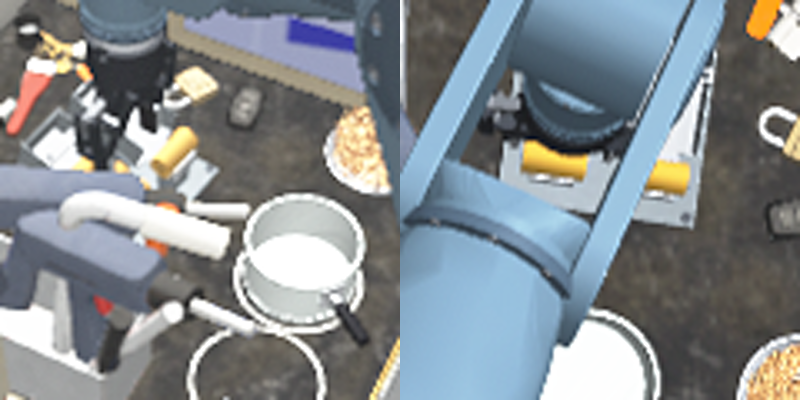

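Request:
servo_tool --commands "0 -0.002 0 -0.5 -0.5 19 0.8; 0 -0.002 0 -0.5 -0.5 19 0.8; 0 -0.002 0 -0.5 0 19 0.8; 0 -0.002 0 0 0 16 0.8; 0 0 0 0 0 0 0.8"

```text
time_s: 33.67
eef_pos: [0.6611, -0.1655, 0.0306]
eef_rot: [0.0, 0.065, 0.998, 0.001]
wrist_force: [0.5, -0.1, -0.4]
opening: 0.805
grasp_force: 0.0
```

Run:
```python
from h import *
where()
```

```text
t 33.675 grasp [ 0.661  -0.1656  0.0496] tilt 0.1 az 68.3 yz 0.002 F [ 0.5 -0.1 -0.4] open 0.805 gf 0 q [-0.42  0.6   1.43  0.    1.12 -1.86]
```

Request:
servo_tool --commands "0 0 0 0 0 3 0.8; 0 0 0 0 0 0 0.6; 0 0 0 0 0 0 0; 0 0 0 0 0 0 0; 0 0 0 0 0 0 0"

```text
time_s: 34.3
eef_pos: [0.6634, -0.1662, 0.0314]
eef_rot: [0.003, 0.065, 0.998, -0.0]
wrist_force: [-1.2, 1.4, 6.5]
opening: 0.61
grasp_force: 63.3
```

Request:
servo_tool --commands "0 0 0 0 0 0 0; 0 0 0 0 0 0 0"

```text
time_s: 34.55
eef_pos: [0.6634, -0.1662, 0.0314]
eef_rot: [0.003, 0.065, 0.998, -0.0]
wrist_force: [-0.3, 1.4, 6.4]
opening: 0.609
grasp_force: 63.3
```

Run:
```python
from h import *
where()
```

```text
t 34.55 grasp [ 0.6633 -0.1662  0.0504] tilt 0.3 az -4.1 yz 0.000 F [-0.3  1.4  6.4] open 0.609 gf 63 q [-0.42  0.6   1.43  0.    1.11 -1.86]
```

```bash
cat >> h.py <<'E'
def cyc(lane,s,pc=(.4735,-.193),zr=.036,hz=.115,dy=0):
    """rows: lift, carry to pot, lower / release, up, back above lane, down, from the pose now (TCP)"""
    d=np.array([0,0,.019]);X=np.array([.991,-.1305,0]);Y=np.array([.1305,.991,0]);p,R=state()
    q=np.array([*pc,0])+s*X+dy*Y;up=np.array([p[0],p[1],hz]);a=np.array([q[0],q[1],hz]);b=q+[0,0,zr]-d
    print("carry");rows([(up,RV),(a,RV)],claw=0,mm=45)
    print("lower");rows([(b,RV)],claw=0,mm=25,start=(a,RV))
    if lane:
        t=ST[lane]+[0,0,.0025]-d;c=np.array([t[0],t[1],hz])
        print("back");rows([(a,RV),(c,RV)],claw=.8,mm=45,start=(b,RV));print("down");rows([(t,RV)],claw=.8,mm=20,start=(c,RV))
E
python3 - <<'E'
from h import *
cyc("L",-.017)
E
```

```text
carry
0 0.003 0.001 -0.2 0 -41.8 0; 0 0.003 0.001 -0.2 0 -41.8 0; 0 0 0 40.4 -10.3 0 0; 0 0 0 40.3 -10.3 0 0; 0 0 0 40.4 -10.3 0 0
0 0 0 40.3 -10.2 0 0; 0 0 0 40.4 -10.3 0 0
lower
0 0 0 0 0 24.5 0; 0 0 0 0 0 24.5 0; 0 0 0 0 0 24.5 0; 0 0 0 0 0 24.5 0
back
0 0 0 0 0 -32.7 0.8; 0 0 0 0 0 -32.6 0.8; 0 0 0 0 0 -32.7 0.8; 0 0 0 -39.9 10.3 0 0.8; 0 0 0 -39.8 10.3 0 0.8
0 0 0 -39.9 10.3 0 0.8; 0 0 0 -39.9 10.3 0 0.8; 0 0 0 -39.8 10.3 0 0.8
down
0 0 0 0 0 16.9 0.8; 0 0 0 0 0 16.9 0.8; 0 0 0 0 0 16.9 0.8; 0 0 0 0 0 16.9 0.8; 0 0 0 0 0 16.9 0.8
```

Request:
servo_tool --commands "0 0 0 0 0 -15 0; 0 0 0 0 0 -34 0; 0 0 0 0 0 -34 0; 0 0 0 0 0 0 0"

```text
time_s: 35.05
eef_pos: [0.6647, -0.1673, 0.1175]
eef_rot: [0.006, 0.065, 0.998, -0.001]
wrist_force: [0.4, -0.0, -1.8]
opening: 0.609
grasp_force: 64.0
```

Request:
servo_tool --commands "0 0 0 40 -10 0 0; 0 0 0 40 -10 0 0; 0 0 0 40 -10.5 0 0; 0 0 0 40 -10.5 0 0; 0 0 0 40 -10.5 0 0"

```text
time_s: 35.67
eef_pos: [0.4552, -0.191, 0.1111]
eef_rot: [0.001, 0.065, 0.998, 0.001]
wrist_force: [0.4, -0.5, -1.4]
opening: 0.605
grasp_force: 63.9
```

Run:
```python
from h import *
where();pots();cyc("L",-.017)
```

```text
t 35.675 grasp [ 0.4552 -0.191   0.1301] tilt 0.2 az 18.9 yz 0.001 F [ 0.4 -0.5 -1.4] open 0.605 gf 64 q [-0.64  0.11  1.9   0.    1.13 -2.08]
pot {'side': (array([ 0.473 , -0.1915]), 126.0), 'top': (array([ 0.468 , -0.1785]), 62.0)}
carry
0.002 -0.001 0 0 0 -4.7 0; 0 0 0 -3.8 0.1 0 0
lower
0 0 0 0 0 24.5 0; 0 0 0 0 0 24.5 0; 0 0 0 0 0 24.5 0; 0 0 0 0 0 24.5 0
back
0 0 0 0 0 -32.7 0.8; 0 0 0 0 0 -32.6 0.8; 0 0 0 0 0 -32.7 0.8; 0 0 0 -39.9 10.3 0 0.8; 0 0 0 -39.8 10.3 0 0.8
0 0 0 -39.9 10.3 0 0.8; 0 0 0 -39.9 10.3 0 0.8; 0 0 0 -39.8 10.3 0 0.8
down
0 0 0 0 0 16.9 0.8; 0 0 0 0 0 16.9 0.8; 0 0 0 0 0 16.9 0.8; 0 0 0 0 0 16.9 0.8; 0 0 0 0 0 16.9 0.8
```

Request:
servo_tool --commands "0 0 0 -3 0 20 0; 0 0 0 0 0 20 0; 0 0 0 0 0 15 0; 0 0 0 0 0 10 0; 0 0 0 0 0 0 0"

```text
time_s: 36.4
eef_pos: [0.4601, -0.1913, 0.0463]
eef_rot: [0.001, 0.065, 0.998, 0.001]
wrist_force: [-0.0, 0.1, -1.9]
opening: 0.609
grasp_force: 63.9
```

Request:
servo_tool --commands "0 0 0 0 0 8 0; 0 0 0 0 0 8 0; 0 0 0 0 0 0 0"

```text
time_s: 36.78
eef_pos: [0.4601, -0.1914, 0.0305]
eef_rot: [0.001, 0.065, 0.998, 0.001]
wrist_force: [0.1, 0.2, -0.8]
opening: 0.603
grasp_force: 63.9
```

Request:
servo_tool --commands "0 0 0 0 0 6 0; 0 0 0 0 0 6 0; 0 0 0 0 0 0 0"

```text
time_s: 37.15
eef_pos: [0.4602, -0.1914, 0.0186]
eef_rot: [0.001, 0.065, 0.998, 0.001]
wrist_force: [0.6, 0.3, -2.3]
opening: 0.609
grasp_force: 63.9
```

Request:
servo_tool --commands "0 0 0 2 0 5 0; 0 0 0 1 0 4 0; 0 0 0 0 0 0 0"

```text
time_s: 37.52
eef_pos: [0.4573, -0.1911, 0.0098]
eef_rot: [0.002, 0.065, 0.998, 0.0]
wrist_force: [0.1, -1.1, -1.1]
opening: 0.606
grasp_force: 63.9
```

Request:
servo_tool --commands "0 0 0 0 0 0 0.66; 0 0 0 0 0 0 0.66; 0 0 0 0 0 0 0.66"

```text
time_s: 37.9
eef_pos: [0.458, -0.1916, 0.0105]
eef_rot: [0.002, 0.065, 0.998, -0.0]
wrist_force: [-0.0, -0.5, 0.7]
opening: 0.66
grasp_force: 0.0
```

Released gently. Now back up and to the next left-lane stub.

Request:
servo_tool --commands "0 0 0 0 0 -25 0.66; 0 0 0 0 0 -40 0.66; 0 0 0 0 0 -40 0.8; 0 0 0 -40 10 0 0.8; 0 0 0 -40 10 0 0.8"

```text
time_s: 38.52
eef_pos: [0.5408, -0.1823, 0.1171]
eef_rot: [0.003, 0.065, 0.998, -0.001]
wrist_force: [-0.1, -0.6, 0.8]
opening: 0.8
grasp_force: 0.0
```

Request:
servo_tool --commands "0 0 0 -40 10 0 0.8; 0 0 0 -40 10.5 0 0.8; 0 0 0 -40 11 0 0.8; 0 0 0 0 0 0 0.8"

```text
time_s: 39.02
eef_pos: [0.6642, -0.1654, 0.1155]
eef_rot: [0.002, 0.064, 0.998, 0.0]
wrist_force: [-0.3, 0.7, -0.9]
opening: 0.799
grasp_force: 0.0
```

Run:
```python
from h import *
where();im=pots()
rows([(ST["L"]+[0,0,.0025-.019],RV)],claw=.8,mm=20)
for n in C:
    h=cv2.cvtColor(im[n],cv2.COLOR_BGR2HSV);m=((h[...,0]>18)&(h[...,0]<32)&(h[...,1]>110)&(h[...,2]>90)).astype(np.uint8)
    k,l,st,ce=cv2.connectedComponentsWithStats(m,connectivity=4)
    print(n,[(st[j,4],np.round(ce[j]),np.round(onz(n,ce[j],.052)[:2],3)) for j in range(1,k) if st[j,4]>12 and .38<onz(n,ce[j],.05)[0]<.8 and -.33<onz(n,ce[j],.05)[1]<-.1])
```

```text
t 39.025 grasp [ 0.6641 -0.1654  0.1345] tilt 0.3 az 1.0 yz 0.001 F [-0.3  0.7 -0.9] open 0.799 gf 0 q [-0.42  0.5   1.39  0.    1.25 -1.86]
pot {'side': (array([ 0.473 , -0.1905]), 142.0), 'top': (array([ 0.473 , -0.1975]), 97.0)}
0 0.001 0 0.2 0 17 0.8; 0 0 0.001 0.2 0 16.9 0.8; 0 0.001 0 0.2 0 17 0.8; 0.001 0 0.001 0.1 0 17 0.8; 0 0.001 0 0.2 0 17 0.8
side [(np.int32(53), array([262., 156.]), array([ 0.645, -0.246])), (np.int32(23), array([307., 191.]), array([ 0.442, -0.176]))]
top [(np.int32(173), array([281., 157.]), array([ 0.662, -0.164])), (np.int32(90), array([316., 163.]), array([ 0.647, -0.264])), (np.int32(161), array([289., 231.]), array([ 0.454, -0.19 ]))]
```

Request:
servo_tool --commands "0 0 0 0.2 0 17 0.8; 0 0 0 0.2 0 17 0.8; 0 0 0 0.2 0 17 0.8; 0 0 0 0.2 0 17 0.8; 0 0 0 0 0 17 0.8"

```text
time_s: 39.75
eef_pos: [0.6615, -0.166, 0.0296]
eef_rot: [0.002, 0.065, 0.998, 0.0]
wrist_force: [0.3, -0.3, -0.4]
opening: 0.802
grasp_force: 0.0
```

Request:
servo_tool --commands "0 0 0 0 0 0 0.8; 0 0 0 0 0 0 0.5; 0 0 0 0 0 0 0; 0 0 0 0 0 0 0; 0 0 0 0 0 0 0"

```text
time_s: 40.38
eef_pos: [0.6625, -0.1663, 0.0319]
eef_rot: [0.003, 0.065, 0.998, -0.0]
wrist_force: [-0.6, 0.9, 3.4]
opening: 0.611
grasp_force: 63.1
```

Request:
servo_tool --commands "0 0 0 0 0 -15 0; 0 0 0 0 0 -35 0; 0 0 0 0 0 -35 0; 0 0 0 0 0 0 0; 0 0 0 0 0 0 0"

```text
time_s: 41.0
eef_pos: [0.6609, -0.1658, 0.1154]
eef_rot: [0.002, 0.065, 0.998, 0.0]
wrist_force: [-0.3, 0.1, -2.7]
opening: 0.609
grasp_force: 63.5
```

Run:
```python
from h import *
where();pots();cyc("L",.018)
```

```text
t 41.0 grasp [ 0.6608 -0.1658  0.1344] tilt 0.2 az 8.1 yz 0.001 F [-0.3  0.1 -2.7] open 0.609 gf 64 q [-0.42  0.49  1.39  0.    1.25 -1.86]
pot {'side': (array([ 0.473 , -0.1905]), 142.0), 'top': (array([ 0.473 , -0.1965]), 96.0)}
carry
0.002 0.001 0.001 0 0 -1 0; 0 0 0 40.9 -12.9 0 0; 0 0 0 40.9 -12.9 0.1 0; 0 0 0 40.9 -12.9 0 0; 0 0 0 40.8 -12.9 0 0
lower
0 0 0 0 0 24.5 0; 0 0 0 0 0 24.5 0; 0 0 0 0 0 24.5 0; 0 0 0 0 0 24.5 0
back
0 0 0 0 0 -32.7 0.8; 0 0 0 0 0 -32.6 0.8; 0 0 0 0 0 -32.7 0.8; 0 0 0 -41.1 12.9 0 0.8; 0 0 0 -41.1 12.9 0 0.8
0 0 0 -41.1 12.9 0 0.8; 0 0 0 -41 12.8 0 0.8
down
0 0 0 0 0 16.9 0.8; 0 0 0 0 0 16.9 0.8; 0 0 0 0 0 16.9 0.8; 0 0 0 0 0 16.9 0.8; 0 0 0 0 0 16.9 0.8
```

Request:
servo_tool --commands "0 0 0 41 -13 0 0; 0 0 0 41 -13 0 0; 0 0 0 41 -13 0 0; 0 0 0 41 -13 0 0; 0 0 0 0 0 10 0"

```text
time_s: 41.72
eef_pos: [0.4894, -0.1962, 0.1042]
eef_rot: [0.001, 0.066, 0.998, 0.001]
wrist_force: [0.6, -0.2, -2.2]
opening: 0.607
grasp_force: 63.5
```

Request:
servo_tool --commands "0 0 0 0 0 20 0; 0 0 0 0 0 20 0; 0 0 0 0 0 16 0; 0 0 0 0 0 0 0"

```text
time_s: 42.22
eef_pos: [0.4914, -0.1954, 0.0473]
eef_rot: [0.0, 0.065, 0.998, 0.001]
wrist_force: [-0.4, -0.7, -1.0]
opening: 0.61
grasp_force: 63.4
```

Request:
servo_tool --commands "0 0 0 0 0 10 0; 0 0 0 0 0 10 0; 0 0 0 0 0 6 0; 0 0 0 0 0 0 0"

```text
time_s: 42.72
eef_pos: [0.4935, -0.1975, 0.0242]
eef_rot: [0.003, 0.065, 0.998, -0.001]
wrist_force: [0.0, -2.6, -0.3]
opening: 0.607
grasp_force: 65.1
```

Request:
servo_tool --commands "0 0 0 0 0 5 0; 0 0 0 0 0 5 0; 0 0 0 0 0 0 0"

```text
time_s: 43.1
eef_pos: [0.492, -0.1961, 0.0124]
eef_rot: [0.001, 0.065, 0.998, 0.001]
wrist_force: [-0.2, -2.2, -3.0]
opening: 0.605
grasp_force: 64.8
```

Request:
servo_tool --commands "0 0 0 0 -1.5 0 0; 0 0 0 0 0 0 0.64; 0 0 0 0 0 0 0.64; 0 0 0 0 0 0 0.64"

```text
time_s: 43.6
eef_pos: [0.4926, -0.1978, 0.0135]
eef_rot: [0.002, 0.065, 0.998, 0.0]
wrist_force: [0.2, 0.3, 0.1]
opening: 0.641
grasp_force: 0.0
```

Request:
servo_tool --commands "0 0 0 0 0 -10 0.64; 0 0 0 0 0 -30 0.64; 0 0 0 0 0 -30 0.64; 0 0 0 0 0 -32 0.8; 0 0 0 0 0 0 0.8"

```text
time_s: 44.22
eef_pos: [0.4941, -0.1993, 0.119]
eef_rot: [0.005, 0.065, 0.998, -0.002]
wrist_force: [0.2, -1.3, -0.2]
opening: 0.798
grasp_force: 0.0
```

Request:
servo_tool --commands "0 0 0 -41 13 0 0.8; 0 0 0 -41 13 0 0.8; 0 0 0 -41 13 0 0.8; 0 0 0 -41 14 0 0.8; 0 0 0 0 0 0 0.8"

```text
time_s: 44.85
eef_pos: [0.6629, -0.1653, 0.1146]
eef_rot: [0.002, 0.064, 0.998, 0.0]
wrist_force: [-0.0, 0.0, -0.1]
opening: 0.799
grasp_force: 0.0
```

```bash
cat >> h.py <<'E'
def brass(im):
    for n in C:
        h=cv2.cvtColor(im[n],cv2.COLOR_BGR2HSV);m=((h[...,0]>18)&(h[...,0]<32)&(h[...,1]>110)&(h[...,2]>90)).astype(np.uint8)
        k,l,st,ce=cv2.connectedComponentsWithStats(m,connectivity=4)
        print(n,[(int(st[j,4]),st[j,:4].tolist(),np.round(onz(n,ce[j],.052)[:2],3).tolist()) for j in range(1,k) if st[j,4]>12 and .38<onz(n,ce[j],.05)[0]<.8 and -.33<onz(n,ce[j],.05)[1]<-.1])
E
python3 - <<'E'
from h import *
where();im=pots();brass(im)
rows([(ST["L"]+[0,0,.0025-.019],RV)],claw=.8,mm=20)
E
```

```text
t 44.85 grasp [ 0.6629 -0.1654  0.1336] tilt 0.2 az 10.9 yz 0.001 F [-0.   0.  -0.1] open 0.799 gf 0 q [-0.42  0.5   1.39  0.    1.25 -1.86]
pot {'side': (array([ 0.467 , -0.1995]), 141.0), 'top': (array([ 0.468 , -0.2025]), 104.0)}
side [(50, [256, 150, 13, 13], [0.645, -0.245]), (29, [294, 182, 9, 10], [0.477, -0.181]), (26, [305, 185, 8, 9], [0.439, -0.186])]
top [(158, [272, 152, 19, 12], [0.66, -0.164]), (87, [310, 158, 12, 10], [0.647, -0.264]), (151, [283, 214, 19, 11], [0.488, -0.197]), (163, [284, 228, 19, 10], [0.45, -0.201])]
0 0 0 -0.1 0.1 16.8 0.8; 0 0.001 0.001 0 0 16.9 0.8; 0.001 0 0 -0.1 0.1 16.8 0.8; 0 0 0.001 -0.1 0.1 16.9 0.8; 0 0.001 0 -0.1 0 16.8 0.8
```

Request:
servo_tool --commands "0 0 0 0 0 17 0.8; 0 0 0 0 0 17 0.8; 0 0 0 0 0 17 0.8; 0 0 0 0 0 17 0.8; 0 0 0 0 0 16 0.8"

```text
time_s: 45.58
eef_pos: [0.6614, -0.1665, 0.0305]
eef_rot: [0.002, 0.065, 0.998, 0.0]
wrist_force: [-0.3, -0.5, 0.2]
opening: 0.801
grasp_force: 0.0
```

Request:
servo_tool --commands "0 0 0 0 0 0 0.8; 0 0 0 0 0 0 0.5; 0 0 0 0 0 0 0; 0 0 0 0 0 0 0; 0 0 0 0 0 0 0"

```text
time_s: 46.2
eef_pos: [0.6625, -0.1668, 0.033]
eef_rot: [0.003, 0.065, 0.998, -0.0]
wrist_force: [-0.1, -0.6, 4.7]
opening: 0.608
grasp_force: 63.1
```

Request:
servo_tool --commands "0 0 0 0 0 -15 0; 0 0 0 0 0 -35 0; 0 0 0 0 0 -35 0; 0 0 0 0 0 0 0; 0 0 0 0 0 0 0"

```text
time_s: 46.82
eef_pos: [0.6607, -0.1662, 0.1163]
eef_rot: [0.001, 0.065, 0.998, 0.0]
wrist_force: [-0.6, 0.2, -1.6]
opening: 0.604
grasp_force: 63.1
```

Run:
```python
from h import *
where();im=pots((.467,-.2));brass(im)
cyc("R",0.003,pc=(.4675,-.2005),zr=.05)
```

```text
t 46.825 grasp [ 0.6607 -0.1662  0.1353] tilt 0.2 az 11.7 yz 0.001 F [-0.6  0.2 -1.6] open 0.604 gf 63 q [-0.42  0.49  1.39  0.    1.25 -1.86]
pot {'side': (array([ 0.467, -0.199]), 142.0), 'top': (array([ 0.468, -0.202]), 103.0)}
side [(42, [247, 148, 9, 10], [0.688, -0.242]), (42, [256, 150, 12, 12], [0.646, -0.248]), (26, [295, 183, 8, 9], [0.476, -0.181]), (27, [305, 185, 8, 9], [0.439, -0.186])]
top [(55, [274, 152, 20, 7], [0.667, -0.17]), (82, [311, 159, 11, 9], [0.647, -0.265]), (147, [283, 214, 19, 11], [0.488, -0.198]), (163, [284, 228, 19, 10], [0.45, -0.201])]
carry
0.002 0.001 0.001 0 0 0 0; 0 0 0 36.7 -11.9 0 0; 0 0 0 36.7 -11.8 0 0; 0 0 0 36.7 -11.9 0.1 0; 0 0 0 36.7 -11.8 0 0
0 0 0 36.7 -11.9 0 0
lower
0 0 0 0 0 21 0; 0 0 0 0 0 21 0; 0 0 0 0 0 21 0; 0 0 0 0 0 21 0
back
0 0 0 0 0 -42 0.8; 0 0 0 0 0 -42 0.8; 0 0 0 -36.8 -5.3 0 0.8; 0 0 0 -36.9 -5.3 0 0.8; 0 0 0 -36.8 -5.3 0 0.8
0 0 0 -36.8 -5.3 0 0.8; 0 0 0 -36.9 -5.3 0 0.8
down
0 0 0 0 0 16.9 0.8; 0 0 0 0 0 16.9 0.8; 0 0 0 0 0 16.9 0.8; 0 0 0 0 0 16.9 0.8; 0 0 0 0 0 16.9 0.8
```

Request:
servo_tool --commands "0 0 0 36.5 -12 0 0; 0 0 0 36.5 -12 0 0; 0 0 0 36.5 -12 0 0; 0 0 0 36.5 -12 0 0; 0 0 0 37 -12 0 0"

```text
time_s: 47.55
eef_pos: [0.4702, -0.2019, 0.1148]
eef_rot: [0.001, 0.065, 0.998, 0.001]
wrist_force: [-0.3, -1.1, -0.7]
opening: 0.605
grasp_force: 63.1
```

Request:
servo_tool --commands "0 0 0 0 0 20 0; 0 0 0 0 0 20 0; 0 0 0 0 0 20 0; 0 0 0 0 0 14 0; 0 0 0 0 0 0 0"

```text
time_s: 48.18
eef_pos: [0.4713, -0.2015, 0.0406]
eef_rot: [0.0, 0.065, 0.998, 0.001]
wrist_force: [-0.4, -0.1, -2.4]
opening: 0.606
grasp_force: 63.1
```

Request:
servo_tool --commands "0 0 0 0 0 6 0; 0 0 0 0 0 4 0; 0 0 0 0 0 0 0"

```text
time_s: 48.55
eef_pos: [0.4726, -0.2024, 0.0322]
eef_rot: [0.002, 0.065, 0.998, 0.0]
wrist_force: [-0.5, 0.1, -2.0]
opening: 0.604
grasp_force: 63.1
```

Request:
servo_tool --commands "0 0 0 0 0 4 0; 0 0 0 0 0 4 0; 0 0 0 0 0 0 0"

```text
time_s: 48.92
eef_pos: [0.4723, -0.2022, 0.0238]
eef_rot: [0.002, 0.065, 0.998, 0.0]
wrist_force: [0.5, -0.1, -1.4]
opening: 0.605
grasp_force: 63.1
```

Request:
servo_tool --commands "0 0 0 0 0 0 0.65; 0 0 0 0 0 0 0.65; 0 0 0 0 0 0 0.65; 0 0 0 0 0 -10 0.65; 0 0 0 0 0 -32 0.65"

```text
time_s: 49.55
eef_pos: [0.4711, -0.2015, 0.0657]
eef_rot: [0.001, 0.065, 0.998, 0.001]
wrist_force: [0.5, -0.2, 0.3]
opening: 0.649
grasp_force: 0.0
```

Request:
servo_tool --commands "0 0 0 0 0 -45 0.8; 0 0 0 -37 -5.5 0 0.8; 0 0 0 -37 -5.5 0 0.8; 0 0 0 -37 -5.5 0 0.8; 0 0 0 -37 -5.5 0 0.8"

```text
time_s: 50.18
eef_pos: [0.6175, -0.2437, 0.1128]
eef_rot: [0.002, 0.065, 0.998, -0.0]
wrist_force: [0.9, -0.2, 0.2]
opening: 0.802
grasp_force: 0.0
```

Request:
servo_tool --commands "0 0 0 -36 -5 0 0.8; 0 0 0 0 0 0 0.8; 0 0 0 0 0 0 0.8"

```text
time_s: 50.55
eef_pos: [0.6506, -0.2526, 0.112]
eef_rot: [0.002, 0.065, 0.998, 0.0]
wrist_force: [1.3, -0.2, -0.2]
opening: 0.802
grasp_force: 0.0
```

Run:
```python
from h import *
where();im=pots((.467,-.2));brass(im)
rows([(ST["R"]+[0,0,.0025-.019],RV)],claw=.8,mm=20)
```

```text
t 50.55 grasp [ 0.6505 -0.2526  0.131 ] tilt 0.2 az 8.1 yz 0.001 F [ 1.3 -0.2 -0.2] open 0.802 gf 0 q [-0.54  0.53  1.35  0.    1.26 -1.98]
pot {'side': (array([ 0.467, -0.199]), 139.0), 'top': (array([ 0.466, -0.205]), 35.0)}
side [(48, [256, 150, 13, 12], [0.645, -0.248]), (28, [300, 180, 9, 10], [0.463, -0.198]), (24, [305, 185, 8, 9], [0.439, -0.185])]
top [(162, [302, 157, 20, 11], [0.649, -0.251])]
0 0.001 0 0.2 0.2 16.3 0.8; 0 0 0.001 0.3 0.3 16.4 0.8; 0 0.001 0 0.2 0.2 16.3 0.8; 0.001 0.001 0 0.2 0.3 16.4 0.8; 0 0 0 0.2 0.2 16.3 0.8
```

Request:
servo_tool --commands "0 0 0 0.2 0.2 16 0.8; 0 0 0 0.2 0.2 16 0.8; 0 0 0 0.2 0.2 16 0.8; 0 0 0 0.2 0.2 16 0.8; 0 0 0 0 0 16 0.8"

```text
time_s: 51.28
eef_pos: [0.6506, -0.2519, 0.0305]
eef_rot: [0.002, 0.065, 0.998, 0.0]
wrist_force: [0.0, -1.0, 0.5]
opening: 0.8
grasp_force: 0.0
```

Request:
servo_tool --commands "0 0 0 0 0 0 0.8; 0 0 0 0 0 0 0.5; 0 0 0 0 0 0 0; 0 0 0 0 0 0 0; 0 0 0 0 0 0 0"

```text
time_s: 51.9
eef_pos: [0.6514, -0.2524, 0.0329]
eef_rot: [0.003, 0.065, 0.998, -0.0]
wrist_force: [0.5, -1.0, 2.3]
opening: 0.606
grasp_force: 63.0
```

Request:
servo_tool --commands "0 0 0 0 0 -15 0; 0 0 0 0 0 -35 0; 0 0 0 0 0 -35 0; 0 0 0 0 0 -15 0; 0 0 0 0 0 0 0"

```text
time_s: 52.52
eef_pos: [0.651, -0.2523, 0.1334]
eef_rot: [0.003, 0.065, 0.998, -0.0]
wrist_force: [-0.5, 1.1, -1.8]
opening: 0.603
grasp_force: 63.2
```

Run:
```python
from h import *
where();im=pots((.467,-.2));brass(im)
cyc(None,0.003,pc=(.4675,-.2005),zr=.06,hz=.13)
```

```text
t 52.525 grasp [ 0.6509 -0.2523  0.1524] tilt 0.4 az -10.9 yz -0.000 F [-0.5  1.1 -1.8] open 0.603 gf 63 q [-0.54  0.51  1.33  0.    1.29 -1.98]
pot {'side': (array([ 0.467, -0.199]), 139.0), 'top': (array([ 0.465, -0.204]), 34.0)}
side [(34, [299, 180, 10, 10], [0.462, -0.199]), (26, [305, 185, 8, 9], [0.438, -0.185])]
top [(71, [308, 155, 20, 8], [0.66, -0.264])]
carry
0.002 0.002 0.001 0 0 0.4 0; 0 0 0 36.8 5.4 0 0; 0 0 0 36.9 5.4 0 0; 0 0 0 36.8 5.3 0 0; 0 0 0 36.8 5.4 0 0
0 0 0 36.8 5.4 0 0
lower
0 0 0 0 0 22.3 0; 0 0 0 0 0 22.2 0; 0 0 0 0 0 22.3 0; 0 0 0 0 0 22.2 0
```

Run:
```python
from h import *
rows([((.50,-.25,.18),RV),((.34,-.27,.18),ori(-20))],claw=0,mm=45,deg=7)
```

```text
0 0 0 37.1 -4.4 -12.5 0; 0.001 0.001 0.001 37.1 -4.5 -12.4 0; 0 0 0 37.1 -4.4 -12.5 0; 0.001 0.001 0 37.1 -4.5 -12.4 0; 0 0 0.055 39 -10.2 0 0
0 0 0.054 38.4 -12.3 0 0; 0 0 0.055 37.7 -14.3 0 0; 0 0 0.055 36.8 -16.4 0 0
```

Request:
servo_tool --commands "0 0 0 37 -4.5 -12.5 0; 0 0 0 37 -4.5 -12.5 0; 0 0 0 37 -4.5 -12.5 0; 0 0 0 37 -4.5 -12.5 0; 0 0 0.055 39 -10 0 0"

```text
time_s: 53.25
eef_pos: [0.4598, -0.2552, 0.1805]
eef_rot: [0.002, 0.092, 0.996, 0.001]
wrist_force: [-0.6, -1.8, -1.3]
opening: 0.613
grasp_force: 63.2
```

Request:
servo_tool --commands "0 0 0.055 38.5 -12.5 0 0; 0 0 0.055 37.5 -14.5 0 0; 0 0 0.055 37 -16.5 0 0; 0 0 0 0 0 0 0"

```text
time_s: 53.75
eef_pos: [0.3386, -0.2704, 0.1791]
eef_rot: [0.001, 0.175, 0.985, 0.001]
wrist_force: [0.6, 0.1, -1.7]
opening: 0.605
grasp_force: 63.2
```

Run:
```python
from h import *
where();im=pots((.467,-.2));brass(im)
print([circ(n,im[n],(.4733,-.1927),.065,0,thr=170,tol=.004)[0] for n in C])
# grey profile through pot along chute x in the top view at z=.03
g=cv2.cvtColor(im["top"],cv2.COLOR_BGR2HSV)
for s in range(-60,62,4):
    u=proj("top",(.4675+s*.000991,-.2005-s*.0001305,.03))[0];print(s,g[int(round(u[1])),int(round(u[0]))].tolist(),end=" ")
```

```text
t 53.75 grasp [ 0.3385 -0.2704  0.1981] tilt 0.2 az 53.1 yz 0.003 F [ 0.6  0.1 -1.7] open 0.605 gf 63 q [-0.95 -0.12  1.98  0.    1.28 -2.17]
pot {'side': (array([ 0.467, -0.199]), 141.0), 'top': (array([ 0.468, -0.202]), 145.0)}
side [(56, [295, 179, 14, 14], [0.467, -0.187]), (28, [305, 185, 8, 9], [0.439, -0.186])]
top [(432, [283, 213, 21, 25], [0.469, -0.2])]
[array([ 0.47329633, -0.19193989]), array([ 0.47372367, -0.19199988])]
-60 [87, 11, 200] -56 [0, 0, 255] -52 [90, 1, 255] -48 [90, 1, 255] -44 [90, 1, 255] -40 [90, 1, 255] -36 [0, 0, 255] -32 [48, 5, 243] -28 [19, 142, 178] -24 [21, 173, 235] -20 [24, 167, 248] -16 [26, 154, 255] -12 [24, 164, 254] -8 [19, 170, 181] -4 [20, 172, 222] 0 [22, 169, 241] 4 [26, 161, 253] 8 [26, 158, 253] 12 [25, 162, 252] 16 [21, 171, 233] 20 [22, 170, 241] 24 [26, 158, 254] 28 [26, 156, 254] 32 [26, 159, 253] 36 [21, 21, 248] 40 [90, 2, 255] 44 [90, 1, 255] 48 [0, 0, 255] 52 [0, 0, 255] 56 [80, 15, 102] 60 [0, 0, 255]
```

Run:
```python
from h import *
a=np.array([.4497,-.1985,.13]);rows([(a,RV)],claw=0,mm=35,deg=7)
rows([(a-[0,0,.085],RV,5)],claw=0,start=(a,RV))
```

```text
0 0.001 -0.044 -15.5 21 10.1 0; 0.001 0 -0.044 -16.4 20.4 10 0; 0 0.001 -0.044 -17.3 19.6 10.1 0; 0.001 0.001 -0.043 -18.1 18.9 10 0; 0 0 -0.044 -18.9 18 10 0
0 0 0 0 0 17 0; 0 0 0 0 0 17 0; 0 0 0 0 0 17 0; 0 0 0 0 0 17 0; 0 0 0 0 0 17 0
```

Request:
servo_tool --commands "0 0 -0.044 -15.5 21 10 0; 0 0 -0.044 -16.5 20.5 10 0; 0 0 -0.044 -17.5 19.5 10 0; 0 0 -0.044 -18 19 10 0; 0 0 -0.044 -19 18 10 0"

```text
time_s: 54.48
eef_pos: [0.4517, -0.1973, 0.1301]
eef_rot: [0.002, 0.063, 0.998, 0.001]
wrist_force: [-0.2, -0.6, -1.6]
opening: 0.608
grasp_force: 63.2
```

Request:
servo_tool --commands "0 0 0 0 0 20 0; 0 0 0 0 0 20 0; 0 0 0 0 0 20 0; 0 0 0 0 0 16 0; 0 0 0 0 0 0 0"

```text
time_s: 55.1
eef_pos: [0.4499, -0.1975, 0.0535]
eef_rot: [0.001, 0.064, 0.998, 0.001]
wrist_force: [0.5, -0.0, -0.8]
opening: 0.603
grasp_force: 63.1
```

Request:
servo_tool --commands "0 0 0 0 0 4 0; 0 0 0 0 0 4 0; 0 0 0 0 0 3 0; 0 0 0 0 0 0 0"

```text
time_s: 55.6
eef_pos: [0.4506, -0.1987, 0.0441]
eef_rot: [0.002, 0.065, 0.998, 0.0]
wrist_force: [-0.1, -0.3, -1.3]
opening: 0.607
grasp_force: 63.2
```

Run:
```python
from h import *
where();pots((.467,-.2))
```

```text
t 55.6 grasp [ 0.4505 -0.1987  0.0631] tilt 0.2 az 1.3 yz 0.001 F [-0.1 -0.3 -1.3] open 0.607 gf 63 q [-0.66  0.22  1.94  0.    0.98 -2.1 ]
pot {'side': (array([ 0.467, -0.199]), 121.0), 'top': (array([ 0.466, -0.2  ]), 74.0)}
```

Request:
servo_tool --commands "0 0 0 0 0 3 0; 0 0 0 0 0 2 0; 0 0 0 0 0 0 0.65; 0 0 0 0 0 0 0.65; 0 0 0 0 0 0 0.65"

```text
time_s: 56.32
eef_pos: [0.4509, -0.1988, 0.0394]
eef_rot: [0.002, 0.065, 0.998, 0.0]
wrist_force: [0.0, -0.1, -0.5]
opening: 0.649
grasp_force: 0.0
```

Request:
servo_tool --commands "0 0 0 0 0 -10 0.65; 0 0 0 0 0 -35 0.65; 0 0 0 0 0 -40 0.65; 0 0 0 0 0 -40 0.6; 0 0 0 0 0 0 0.6"

```text
time_s: 56.95
eef_pos: [0.4524, -0.2004, 0.1686]
eef_rot: [0.005, 0.065, 0.998, -0.002]
wrist_force: [-0.6, -0.4, -0.8]
opening: 0.599
grasp_force: 0.0
```

Run:
```python
from h import *
where();pots((.467,-.2));rows([((.34,-.27,.20),ori(-38,15))],claw=.6,mm=40,deg=7)
```

```text
t 56.95 grasp [ 0.4522 -0.2003  0.1876] tilt 0.7 az -25.1 yz -0.004 F [-0.6 -0.4 -0.8] open 0.599 gf 0 q [-0.66  0.03  1.85  0.    1.24 -2.1 ]
pot {'side': (array([ 0.467, -0.199]), 134.0), 'top': (array([ 0.466, -0.199]), 71.0)}
0.014 -0.05 0.106 20 -17 -7.2 0.6; 0.014 -0.05 0.106 17.7 -19.1 -7.8 0.6; 0.015 -0.05 0.106 15.2 -20.9 -8.4 0.6; 0.014 -0.05 0.106 12.4 -22.5 -8.8 0.6; 0.014 -0.051 0.107 9.5 -23.9 -9 0.6
```

Request:
servo_tool --commands "0.014 -0.05 0.106 20 -17 -7 0.6; 0.014 -0.05 0.106 17.5 -19 -8 0.6; 0.014 -0.05 0.106 15 -21 -8.5 0.6; 0.014 -0.05 0.106 12.5 -22.5 -9 0.6; 0.014 -0.05 0.106 9.5 -24 -9 0.6"

```text
time_s: 57.68
eef_pos: [0.3388, -0.2696, 0.1984]
eef_rot: [0.122, 0.324, 0.937, -0.041]
wrist_force: [-0.4, -1.3, 0.2]
opening: 0.603
grasp_force: 0.0
```

Request:
servo_tool --commands "0 0 0 0 0 0 0.6; 0 0 0 0 0 0 0.6"

```text
time_s: 57.92
eef_pos: [0.34, -0.2697, 0.199]
eef_rot: [0.122, 0.322, 0.938, -0.041]
wrist_force: [1.1, -0.0, -0.5]
opening: 0.597
grasp_force: 0.0
```

Run:
```python
from h import *
np.set_printoptions(precision=4,suppress=True)
where();im=pots((.467,-.2));brass(im)
print([circ(n,im[n],(.4733,-.1927),.065,0,thr=170,tol=.004)[0] for n in C])
# handle: dark pixels along candidate angles, top & side, at z=.055 (top face), contrast with both sides
for n in C:
    g=cv2.cvtColor(im[n],cv2.COLOR_BGR2GRAY).astype(np.float32);pc=np.array([.4675,-.2])
    def samp(a,off):
        d=np.array([np.cos(a),np.sin(a)]);e=np.array([-d[1],d[0]]);r=np.linspace(.076,.118,15)
        P=np.c_[pc+r[:,None]*d+off*e,np.full(15,.055)];u=proj(n,P).astype(np.float32);return cv2.remap(g,u[:,0],u[:,1],1)[:,0].mean()
    print(n,[(k,round(float(np.mean([samp(np.radians(k),o) for o in(-.004,0,.004)])-.5*samp(np.radians(k),.013)-.5*samp(np.radians(k),-.013)),1)) for k in range(124,160,3)])
g=cv2.cvtColor(im["top"],cv2.COLOR_BGR2HSV)
for s in range(-60,62,4):
    u=proj("top",(.4675+s*.000991,-.2005-s*.0001305,.03))[0];print(s,g[int(round(u[1])),int(round(u[0]))].tolist(),end=" ")
```

```text
t 57.925 grasp [ 0.3361 -0.2667  0.2174] tilt 14.8 az -37.6 yz 0.002 F [ 1.1 -0.  -0.5] open 0.597 gf 0 q [-1.02 -0.37  2.15  0.1   1.12 -1.96]
pot {'side': (array([ 0.467, -0.199]), 136.0), 'top': (array([ 0.467, -0.201]), 141.0)}
side [(66, [292, 179, 16, 14], [0.474, -0.187]), (19, [303, 185, 9, 9], [0.445, -0.184]), (26, [310, 185, 9, 8], [0.424, -0.198])]
top [(600, [283, 211, 21, 35], [0.464, -0.2])]
[array([ 0.4733, -0.192 ]), array([ 0.4735, -0.1921])]
side [(124, 8.8), (127, 10.7), (130, 9.2), (133, 27.3), (136, 30.5), (139, 1.8), (142, -28.7), (145, -48.7), (148, -19.9), (151, 9.7), (154, 9.5), (157, 11.7)]
top [(124, -35.3), (127, -20.1), (130, -1.9), (133, 3.6), (136, 11.9), (139, 16.0), (142, 5.1), (145, -14.8), (148, -31.9), (151, -15.4), (154, 4.7), (157, 11.6)]
-60 [87, 11, 202] -56 [0, 0, 255] -52 [0, 0, 255] -48 [48, 5, 243] -44 [20, 180, 208] -40 [21, 168, 238] -36 [25, 159, 253] -32 [27, 156, 254] -28 [26, 155, 254] -24 [25, 163, 251] -20 [22, 169, 241] -16 [25, 160, 252] -12 [26, 158, 254] -8 [21, 171, 241] -4 [19, 169, 175] 0 [20, 170, 187] 4 [23, 168, 247] 8 [25, 161, 252] 12 [26, 158, 253] 16 [25, 160, 253] 20 [24, 166, 249] 24 [21, 171, 232] 28 [24, 162, 250] 32 [26, 156, 254] 36 [26, 161, 254] 40 [25, 167, 252] 44 [90, 3, 255] 48 [0, 0, 255] 52 [0, 0, 255] 56 [81, 18, 102] 60 [0, 0, 255]
```

Run:
```python
from h import *
R=ori(-33.5,20);T=g2t([.387,-.147,.048],R);a=T-R[:,2]*.09
rows([(a,R)],claw=.6,mm=35,deg=6);rows([(T,R,6)],claw=.6,start=(a,R))
print(ik(T,R))
```

```text
-0.004 -0.018 -0.015 16.5 24.7 13.2 0.6; -0.005 -0.018 -0.014 16.3 24.9 12.9 0.6; -0.004 -0.018 -0.015 16.2 25 12.8 0.6; -0.004 -0.019 -0.015 16 25.2 12.6 0.6; -0.004 -0.018 -0.014 15.9 25.4 12.4 0.6
0 0 0 0 0 15 0.6; 0 0 0 0 0 15 0.6; 0 0 0 0 0 15 0.6; 0 0 0 0 0 15 0.6; 0 0 0 0 0 15 0.6
0 0 0 0 0 15 0.6
[-0.67573347 -0.27604416  2.48002096  0.05587281  0.59060399 -0.1320081 ]
```

Request:
servo_tool --commands "-0.004 -0.018 -0.015 16.5 24.5 13 0.6; -0.004 -0.018 -0.015 16.5 25 13 0.6; -0.004 -0.018 -0.015 16 25 13 0.6; -0.004 -0.018 -0.015 16 25 12.5 0.6; -0.004 -0.018 -0.015 16 25.5 12.5 0.6"

```text
time_s: 58.65
eef_pos: [0.3668, -0.133, 0.1143]
eef_rot: [0.166, 0.283, 0.943, -0.051]
wrist_force: [-0.3, -0.7, -0.7]
opening: 0.601
grasp_force: 0.0
```

Request:
servo_tool --commands "0 0 0 0 0 0 0.6; 0 0 0 0 0 15 0.6; 0 0 0 0 0 15 0.6; 0 0 0 0 0 15 0.6; 0 0 0 0 0 0 0.6"

```text
time_s: 59.28
eef_pos: [0.3792, -0.1435, 0.0724]
eef_rot: [0.165, 0.284, 0.943, -0.051]
wrist_force: [0.4, 0.3, -0.9]
opening: 0.597
grasp_force: 0.0
```

Run:
```python
from h import *
where();im=pots((.467,-.2))
R=ori(-33.5,20);rows([(g2t([.387,-.147,.048],R),R,5)],claw=.6)
```

```text
t 59.275 grasp [ 0.3738 -0.1399  0.0903] tilt 19.9 az -33.9 yz -0.003 F [ 0.4  0.3 -0.9] open 0.597 gf 0 q [-0.68 -0.3   2.41  0.05  0.68 -1.7 ]
pot {'side': (array([ 0.467, -0.199]), 136.0), 'top': (array([ 0.467, -0.201]), 141.0)}
-0.001 0 0 0.2 0.3 9.1 0.6; 0 0 0 0.3 0.3 9.1 0.6; -0.001 0 0 0.2 0.3 9.1 0.6; 0 0.001 0 0.2 0.2 9.2 0.6; -0.001 0 0.001 0.2 0.3 9.1 0.6
```

Request:
servo_tool --commands "0 0 0 0 0.3 9 0.6; 0 0 0 0 0.3 9 0.6; 0 0 0 0.2 0.3 9 0.6; 0 0 0 0.3 0.3 9 0.6; 0 0 0 0 0 0 0.6"

```text
time_s: 60.0
eef_pos: [0.3892, -0.1483, 0.0377]
eef_rot: [0.165, 0.284, 0.943, -0.051]
wrist_force: [0.1, -0.3, -0.1]
opening: 0.602
grasp_force: 0.0
```

Request:
servo_tool --commands "0 0 0 0.5 0 8.5 0.6; 0 0 0 0 0 0 0.6; 0 0 0 0 0 0 0.6"

```text
time_s: 60.38
eef_pos: [0.3917, -0.1501, 0.0306]
eef_rot: [0.166, 0.284, 0.943, -0.051]
wrist_force: [0.1, -0.5, -0.4]
opening: 0.6
grasp_force: 0.0
```

Request:
servo_tool --commands "0 0 0 0 0 0 0.3; 0 0 0 0 0 0 0; 0 0 0 0 0 0 0; 0 0 0 0 0 0 0; 0 0 0 0 0 0 0"

```text
time_s: 61.0
eef_pos: [0.3918, -0.1501, 0.031]
eef_rot: [0.166, 0.284, 0.943, -0.051]
wrist_force: [-4.8, 1.7, 8.2]
opening: 0.128
grasp_force: 58.6
```

Run:
```python
from h import *
where();im=pots((.467,-.2))
p,R=state();rows([(p+[.0064,.0075,0],R)],claw=0,mm=4)
```

```text
t 61.0 grasp [ 0.3864 -0.1465  0.0489] tilt 20.1 az -33.9 yz -0.003 F [-4.8  1.7  8.2] open 0.128 gf 59 q [-0.67 -0.13  2.4   0.06  0.53 -1.7 ]
pot {'side': (array([ 0.467, -0.199]), 137.0), 'top': (array([ 0.467, -0.201]), 140.0)}
0 0 0 -0.4 3.3 0.1 0; 0 0 0 -0.4 3.2 0.2 0; 0 0 0 -0.3 3.3 0.1 0
```

Request:
servo_tool --commands "0 0 0 -0.4 3.3 0 0; 0 0 0 -0.4 3.3 0 0; 0 0 0 -0.4 3.3 0 0; 0 0 0 0 0 0 0; 0 0 0 0 0 0 0"

```text
time_s: 61.72
eef_pos: [0.3979, -0.1427, 0.0311]
eef_rot: [0.166, 0.284, 0.943, -0.052]
wrist_force: [-3.4, -2.9, 2.3]
opening: 0.132
grasp_force: 60.2
```

Run:
```python
from h import *
where();im=pots((.473,-.193))
print([circ(n,im[n],(.4733,-.1927),.065,0,thr=170,tol=.004)[0] for n in C])
```

```text
t 61.725 grasp [ 0.3925 -0.1391  0.0489] tilt 20.0 az -34.0 yz -0.003 F [-3.4 -2.9  2.3] open 0.132 gf 60 q [-0.64 -0.12  2.39  0.03  0.52 -1.65]
pot {'side': (array([ 0.468, -0.198]), 134.0), 'top': (array([ 0.47, -0.2 ]), 135.0)}
[array([ 0.47346447, -0.19200737]), array([ 0.4738613 , -0.19179157])]
```

Run:
```python
from h import *
p,R=state();g=p-.019*R[:,2];R2=Ro.from_euler("z",6,degrees=True).as_matrix()@R
rows([(g2t(g,R2),R2,4)],claw=0)
```

```text
-0.009 0 -0.025 0 0.2 0 0; -0.009 0 -0.024 0 0.1 0 0; -0.009 0 -0.025 0 0.2 0 0; -0.009 0 -0.024 0 0.2 0 0
```

Request:
servo_tool --commands "-0.009 0 -0.025 0 0.2 0 0; -0.009 0 -0.025 0 0.2 0 0; -0.009 0 -0.025 0 0.2 0 0; -0.009 0 -0.025 0 0.2 0 0; 0 0 0 0 0 0 0"

```text
time_s: 62.45
eef_pos: [0.3986, -0.1424, 0.0312]
eef_rot: [0.169, 0.234, 0.956, -0.043]
wrist_force: [-1.2, -3.8, -2.7]
opening: 0.13
grasp_force: 60.2
```

Run:
```python
from h import *
where();im=pots((.473,-.193))
p,R=state();g=p-.019*R[:,2];R2=Ro.from_euler("z",4,degrees=True).as_matrix()@R
rows([(g2t(g+[.003,.001,0],R2),R2,4)],claw=0)
```

```text
t 62.45 grasp [ 0.3929 -0.1394  0.049 ] tilt 20.1 az -28.0 yz -0.003 F [-1.2 -3.8 -2.7] open 0.130 gf 60 q [-0.68 -0.13  2.39  0.13  0.53 -1.87]
pot {'side': (array([ 0.474, -0.19 ]), 129.0), 'top': (array([ 0.475, -0.192]), 133.0)}
-0.006 0 -0.016 -0.5 0.7 0.2 0; -0.006 0 -0.017 -0.5 0.7 0.2 0; -0.006 0 -0.016 -0.6 0.6 0.2 0; -0.006 0 -0.017 -0.5 0.7 0.2 0
```

Request:
servo_tool --commands "0 0 0 0 0 0 0.3; 0 0 0 0 0 0 0.6; 0 0 0 0 0 0 0.6; 0 0 0 0 0 -10 0.6; 0 0 0 0 0 -20 0.6"

```text
time_s: 63.18
eef_pos: [0.3888, -0.1363, 0.0588]
eef_rot: [0.168, 0.233, 0.957, -0.042]
wrist_force: [0.5, -0.2, 0.6]
opening: 0.598
grasp_force: 0.0
```

Request:
servo_tool --commands "0 0 0 0 0 -30 0.6; 0 0 0 0 0 -40 0.6; 0 0 0 0 0 -40 0.6; 0 0 0 0 0 0 0.6; 0 0 0 0 0 0 0.6"

```text
time_s: 63.8
eef_pos: [0.3561, -0.1192, 0.1621]
eef_rot: [0.169, 0.233, 0.957, -0.043]
wrist_force: [0.5, 0.4, -0.4]
opening: 0.598
grasp_force: 0.0
```

Run:
```python
from h import *
where();im=pots((.473,-.193));brass(im)
print([circ(n,im[n],(.4733,-.1927),.065,0,thr=170,tol=.004)[0] for n in C])
i0={n:cv2.imread(f"pics/{n}0.png") for n in C}
def cen(i,n,box):
    y0,y1,x0,x1=box;h=cv2.cvtColor(i[n],cv2.COLOR_BGR2HSV)[y0:y1,x0:x1];m=(h[...,0]>5)&(h[...,0]<25)&(h[...,1]>60)&(h[...,2]>120)
    v,u=np.nonzero(m);return np.percentile(u,[3,50,97])+x0,np.percentile(v,[3,50,97])+y0,m.sum()
for i in(i0,im):print(cen(i,"side",(137,160,290,365)),cen(i,"side",(112,130,320,345)),cen(i,"top",(190,265,320,395)))
g=cv2.cvtColor(im["top"],cv2.COLOR_BGR2HSV)
for s in range(-60,62,4):
    u=proj("top",(.4742+s*.000991,-.191-s*.0001305,.03))[0];print(s,g[int(round(u[1])),int(round(u[0]))].tolist(),end=" ")
for n,b in(("top",(135,190,340,375)),("side",(120,150,250,300))):
    print(n,"bystander diff",np.abs(i0[n].astype(int)-im[n])[b[0]:b[1],b[2]:b[3]].max(2).__gt__(40).sum())
```

```text
t 63.8 grasp [ 0.3504 -0.1161  0.18  ] tilt 20.0 az -27.9 yz -0.003 F [ 0.5  0.4 -0.4] open 0.598 gf 0 q [-0.72 -0.62  2.39  0.09  1.03 -1.84]
pot {'side': (array([ 0.475, -0.189]), 128.0), 'top': (array([ 0.475, -0.192]), 134.0)}
side [(40, [290, 180, 14, 14], [0.479, -0.177]), (15, [309, 186, 6, 7], [0.431, -0.191]), (13, [298, 191, 8, 4], [0.454, -0.16])]
top [(591, [279, 208, 21, 34], [0.472, -0.19])]
[array([ 0.47299243, -0.19269777]), array([ 0.4739186 , -0.19326773])]
(array([311.91, 322.  , 337.  ]), array([141., 150., 159.]), np.int64(398)) (array([328., 330., 332.]), array([117.38, 123.  , 129.  ]), np.int64(47)) (array([342., 358., 375.]), array([214., 230., 247.]), np.int64(959))
(array([311.74, 322.  , 336.  ]), array([141.74, 151.  , 159.  ]), np.int64(359)) (array([328., 330., 333.]), array([117.41, 123.  , 129.  ]), np.int64(48)) (array([342., 358., 375.]), array([215., 231., 247.]), np.int64(904))
-60 [84, 6, 225] -56 [0, 0, 255] -52 [0, 0, 255] -48 [48, 5, 241] -44 [20, 143, 178] -40 [22, 166, 242] -36 [24, 163, 251] -32 [27, 156, 254] -28 [27, 156, 254] -24 [26, 159, 254] -20 [21, 170, 236] -16 [23, 166, 244] -12 [26, 159, 254] -8 [27, 155, 255] -4 [24, 166, 252] 0 [20, 170, 180] 4 [20, 173, 224] 8 [25, 163, 252] 12 [26, 159, 253] 16 [26, 156, 254] 20 [24, 167, 251] 24 [20, 173, 223] 28 [24, 166, 249] 32 [25, 158, 253] 36 [26, 157, 254] 40 [25, 165, 252] 44 [24, 130, 248] 48 [90, 2, 255] 52 [0, 0, 255] 56 [77, 12, 143] 60 [0, 0, 255] top bystander diff 0
side bystander diff 10
```

Run:
```python
from bench import *
print(hand_in())
```

```text
the job is handed in; nothing more can be done
None
```

I handed the job in after 64 s: three full brush strokes done, brush upright in its saucer, pot about 3 mm off the centre of the right-hand ring, all four stubs lying in it. While I was laying them in, the pot shifted about 10 mm, probably nudged by a finger, so I slid it back by its handle at the end.

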